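Close the overfilled optics parts case

ROBOT

A 7-joint arm with a two-finger parallel gripper is mounted at the origin on the work surface. World frame = base frame: x ahead of the robot, y to its left, z up, the work surface at z = 0. Lengths are in m, angles in rad, forces in N, time in s.
With the tool pointing down it reaches from about 0.425 to 0.925 m from the base axis. Payload 6.8 kg.
Tool frame: the origin (TCP) lies midway between the tips of the shut fingers; the grasp point (between the pads) lies 19 mm behind it; y points along the fingers, z is the direction in which the jaws open and shut, and the axes are right-handed (so a half turn about y gives the same grasp; the last joint's range is limited). The gripper opens to 85 mm and grips with 20 to 120 N. Pads are 22 mm wide; open, the fingers measure 114 mm over their backs; the gripper's body (76 mm by 85 mm) begins 54 mm behind the grasp point. The pads swing forward as they close: fully open they stand 13 mm farther back than shut.
Start: joints at [1.163, 0.477, 0.022, 1.555, -0.011, 1.109, -0.083], TCP at [0.199, -0.645, 0.231] pointing down, gripper open.
Joint ranges: [-2.96, 2.96], [-0.34, 2.1], [-1.41, 1.46], [0.24, 2.44], [-1.37, 4.51], [0.17, 1.92], [-2.96, 2.96]. Speed limits (rad/s): [2.39, 2.39, 3.14, 3.14, 3.14, 3.14, 3.14].

INTERFACE

Orientations are given as a rotation vector (axis times angle).
In Python, from bench import r gives the robot as it stands.
- The arm moves only by the tool send_rows, never from a script. Its argument "rows" is text: rows parted by semicolons, each of 6 numbers parted by spaces: the shift along the world's x, y, z in m, then the turn, a rotation vector about the world's x, y, z in rad. A call has 1 to 20 rows; each row shifts and turns the commanded pose from where the row before left it; what a row does not reach is not made up. A row lasts 1/10 s, in which the tool goes at most 50 mm and 8.59 degrees, less where a joint would pass 70% of its speed; a pose out of reach is approached as far as the arm can. A call is refused whole if a number of a shift passes 0.05 or a number of a turn 0.15, either way. A call with a gripper value outside its range is refused whole. "grip" is the finger opening in m, from 0 to 0.0854, set as the call begins (left out, the last holds). The fingers move at their own pace and stop on an object; "grip_force" is the grip in N (left out, the last holds). Time passes only in rows, so rows that do not move let the fingers close. It gives the time, the measured TCP pose, the force and the opening at its end, in the units of the state.
- r.get_obs(): the state, without advancing time (a new reading comes with each control period).
- r.grab_frame(name): name is "scene" or "top"; returns a dict with "pixels" (384x512x3 uint8, red, green, blue), "intrinsics" (3x3 intrinsics, pixels), "k1" (the pictures are not rectified: a ray, as slopes to the right and down, at radius r is drawn at 1 + k1 r^2 times it, then the intrinsics apply), "position" and "orientation" of the camera in the world. Camera axes: x right, y up, looking along -z (the intrinsics and any distortion apply to the point x, -y, -z); pixel columns grow to the right and rows downward; lengths in m; the calibration is good to about 2 mm. A picture is of the moment at which its call begins. There is no depth.
- r.hand_in(): hands the job in, once; it reports no verdict.
The state is a dict: "clock": time; "joints": joint angles; "qvel": joint speeds; "tau": joint torques, N m; "tcp_pos": TCP position; "orientation": TCP orientation; "contact_force": force on the tool from outside, world axes, zero at the start; "moment": the same for the moment, N m; "grip_width": finger opening in m.
Only numpy, scipy, OpenCV 4.12 (cv2) and the standard library are available. Lean on these libraries where they do the work, as an engineer would, in place of code of your own. Each camera call takes 0.05 s, during which the arm holds its last target.

TASK

Get the parts case ready to go back on the shelf: stand the tall post holder, which is too tall for the case, upright in the free cell of the small two-cell tray, lay the rail that is lying across the top flat in the lane that this frees (along the lane, like the other two, foot down), and put the lid on so that it sits fully down on the rim all round. Put things down gently, do not drop them, and do not disturb the things standing around, including the short post holder in the tray.

Things in the scene. Friction and masses are not known exactly. Their poses are not given: they have to be found in the camera images.
- case: fixed open white plastic case, outside 174 (own x) x 190 (own y) x 62 mm high, walls and floor 5 mm. Origin: centre of its underside, on the table; z up. Ridges 12 mm above the inner floor run along own y: 4 mm wide at x = -24 and +24 mm, 12 mm wide along the two side walls. This leaves three lanes 44 mm wide centred at own x = -48, 0, +48 mm. Two hold a rail, the third the tall post holder
- case_mouth (a point): centre of the case's mouth, level with the rim, 62 mm above the table; axes as the case. The mouth is 164 (x) x 180 (y) mm inside. The lid's plug reaches 8 mm below the rim, so the contents must stay below the fine line inside, 54 mm above the table
- lid_handle (a point): centre of the bar handle on the loose white lid: handle 20 mm wide (own x), 90 mm long (own y), 34 mm high. The point is 17 mm above the plate's top and 31 mm above the lid's lowest edge. The lid lies right way up on the table at the start; seated on the case this point is 85 mm above the table, over the case's centre. Fits two ways round (half a turn apart), own x along the case's x
- lid_plate (a point): centre of the top of the lid's plate, 14 mm above the lid's lowest edge; axes as the handle. Plate 182 (x) x 198 (y) x 6 mm; under it an 8 mm deep plug ring that enters the mouth of the case, 160 x 176 mm at the plate, tapering to about 154 x 170 mm at its lower edge. About 0.25 kg
- rail_top_mid (a point): grey metal bar, inverted-T section, 140 mm long, 40 mm high overall: foot 36 mm wide, 10 mm thick; upright web 16 mm wide along its middle; about 0.3 kg. Point at its centre, 20 mm above its underside; own y along its length, z up. At the start it lies crosswise on top of the other two, along the case's x, at case y of about +53 mm, underside 45 mm above the table
- rail_a_mid (a point): grey metal bar, inverted-T section, 140 mm long, 40 mm high overall: foot 36 mm wide, 10 mm thick; upright web 16 mm wide along its middle; about 0.3 kg. Point at its centre, 20 mm above its underside; own y along its length, z up. One of the two rails that already lie right, in two of the lanes of the case.
- rail_b_mid (a point): grey metal bar, inverted-T section, 140 mm long, 40 mm high overall: foot 36 mm wide, 10 mm thick; upright web 16 mm wide along its middle; about 0.3 kg. Point at its centre, 20 mm above its underside; own y along its length, z up. One of the two rails that already lie right, in two of the lanes of the case.
- post_mid (a point): tall black post holder: square foot 36 x 36 mm, 12 mm thick, and on its middle a round column 25 mm in diameter, 115 mm high overall, about 0.25 kg. Point at its centre, 57.5 mm above its underside; z up. It stands in one of the three lanes at the start. The small thumbscrew half-way up is for looks only and cannot be felt
- tray: fixed low bare-metal tray, outside 168 (own x) x 92 (own y) mm, rim 14 mm high, walls and floor 4 mm; one dividing wall across the middle (own x = 0, 4 mm thick) makes two cells 78 x 84 mm centred at own x = -42 and +42 mm. Origin: centre of its underside, on the table; z up. The short post holder stands in the cell at -x; the cell at +x is free
- short_post_mid (a point): bystander: short black post holder, like the tall one but 70 mm high, standing in the tray's -x cell. This point is its centre, 35 mm above its underside.
- lens_mount: bystander: a lens in a round black mount (50 mm across) on a steel post with a round foot 56 mm across; 147 mm high. Origin: centre of its underside.
- cube: bystander: black 56 mm cube with round glass windows. Origin: centre of its underside.
- meter: bystander: grey hand-held instrument lying flat, 50 (own x) x 80 (own y) x 34 mm. Origin: centre of its underside.
There are look-alikes about, which are no part of the job. What is shaped like the part that bears post_mid but red or yellow is not meant.

How it is judged:
By the outcome, as a careful person would: the job done as asked, in the order asked, and still so for the second after the job is handed in, with the robot touching nothing.
It also fails if it takes over 72 s, if anything falls off the work surface, if the arm or the gripper's body presses on something with over 40 N, if the wrist force passes 120 N, or if a joint passes its speed limit or range.

## Working session

There is one attempt and no reset: what is moved stays moved. The work goes in short steps, Python scripts to look and compute and a tool call to move; the robot and the scene stay as the last step left them, time stands still between calls to the robot, and variables do not carry over. Pictures are saved under pics/ and viewed, and the job is handed in when it is done.

Besides the shell and the picture viewer there is one more tool, called after "Emit:" as name(argument=value, ...), one argument or row to a line, values as JSON. send_rows: Moves the arm, as the interface text tells. Its arguments: {"type":"object","properties":{"rows":{"type":"string"},"grip":{"type":"number"},"grip_force":{"type":"number"}},"required":["rows"]}

```bash
ls; mkdir -p pics; python3 - <<'E'
from bench import r
import cv2,pickle
o=r.get_obs();print(o)
for n in("scene","top"):
    f=r.grab_frame(n);cv2.imwrite(f"pics/{n}0.png",f["pixels"][:,:,::-1]);pickle.dump(f,open(f"{n}0.pkl","wb"))
    print({k:v for k,v in f.items() if k!="pixels"})
E
```

```text
pics
{'clock': 0.0, 'joints': array([ 1.16292125,  0.47776814,  0.02233084,  1.55643564, -0.01149261,
        1.10927288, -0.08311468]), 'qvel': array([-5.30466189e-04,  1.41788163e-03, -6.20120602e-04,  3.27474262e-04,
        4.82080927e-04,  1.35510068e-05, -6.90175651e-04]), 'tau': array([ 3.27874077e-04, -5.96461093e+01,  1.60783030e+00, -2.81208730e+01,
        1.23737514e-02,  9.33316100e-03,  2.31214250e-05]), 'tcp_pos': array([ 0.19915216, -0.64435158,  0.23035363]), 'orientation': array([-0.31157072,  2.06206004, -2.05849348]), 'contact_force': array([-0.19801543,  0.39499084,  0.23839842]), 'moment': array([-0.02099708, -0.04507089, -0.04133579]), 'grip_width': 0.08548417253557951}
{'intrinsics': array([[461.48160914,   0.        , 250.70222522],
       [  0.        , 461.48160914, 192.75591844],
       [  0.        ,   0.        ,   1.        ]]), 'k1': 0.027404051786822606, 'position': array([1.52405853, 0.10315402, 0.91045954]), 'orientation': array([0.61836011, 0.74713873, 1.65840973])}
{'intrinsics': array([[395.55856141,   0.        , 255.26594374],
       [  0.        , 395.55856141, 193.52231453],
       [  0.        ,   0.        ,   1.        ]]), 'k1': -0.0774005751766937, 'position': array([ 0.49837387, -0.05622833,  1.35270467]), 'orientation': array([ 0.02287383, -0.0413818 , -1.58548621])}
```

View pics/scene0.png

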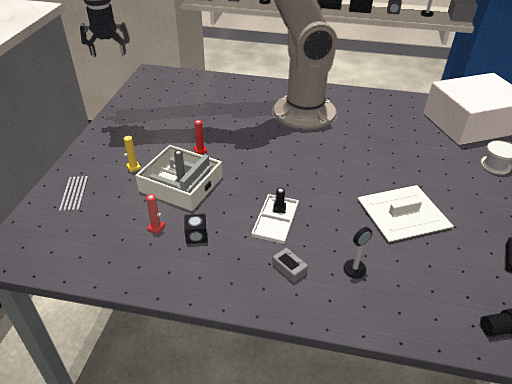

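View pics/top0.png

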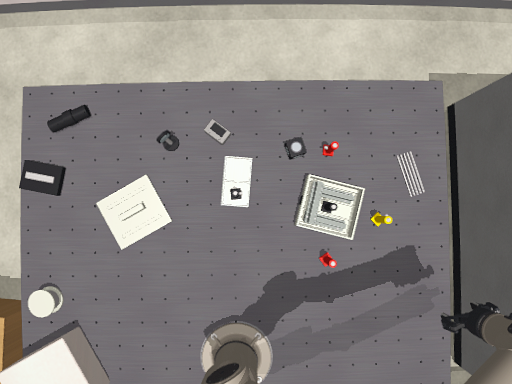

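The case is around (330,207) in the top view, the tray at (237,181) and the lid at (134,212). Red and yellow look-alikes stand around the case. I'll zoom in next.

```bash
cat > h.py <<'E'
import numpy as np,cv2
from scipy.spatial.transform import Rotation as R
def proj(f,P):
    P=np.atleast_2d(P);c=R.from_rotvec(f["orientation"]).inv().apply(P-f["position"])
    s=np.c_[c[:,0]/-c[:,2],-c[:,1]/-c[:,2]];r2=(s**2).sum(1,keepdims=True)
    s=s*(1+f["k1"]*r2);K=f["intrinsics"];return s@K[:2,:2].T+K[:2,2]
def ray(f,uv):
    K=f["intrinsics"];d=(np.atleast_2d(uv)-K[:2,2])/np.diag(K)[:2];s=d.copy()
    for _ in range(20): s=d/(1+f["k1"]*(s**2).sum(1,keepdims=True))
    return R.from_rotvec(f["orientation"]).apply(np.c_[s[:,0],-s[:,1],-np.ones(len(s))])
def at(f,uv,z):
    d=ray(f,uv);return f["position"]+d*((z-f["position"][2])/d[:,2])[:,None]
def crop(f,u0,v0,w,h,k,name,lines=[]):
    im=cv2.resize(np.ascontiguousarray(f["pixels"][v0:v0+h,u0:u0+w,::-1]),None,fx=k,fy=k,interpolation=cv2.INTER_CUBIC)
    for p,col in lines:
        q=((proj(f,p)-[u0,v0]+.5)*k).round().astype(int)
        cv2.polylines(im,[q],True,col,1,cv2.LINE_AA)
    cv2.imwrite(name,im)
def box(cx,cy,yaw,w,h,z,ox=0,oy=0):
    c,s=np.cos(yaw),np.sin(yaw)
    return np.array([[cx+c*x-s*y,cy+s*x+c*y,z] for x,y in [(ox-w/2,oy-h/2),(ox+w/2,oy-h/2),(ox+w/2,oy+h/2),(ox-w/2,oy+h/2)]])
E
python3 - <<'E'
from h import *;import pickle
t=pickle.load(open("top0.pkl","rb"));s=pickle.load(open("scene0.pkl","rb"))
crop(t,280,160,100,90,8,"pics/c1.png");crop(s,130,130,110,80,7,"pics/c2.png")
crop(t,90,140,170,115,4,"pics/c3.png")
E
```

```text
(no output)
```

View pics/c1.png

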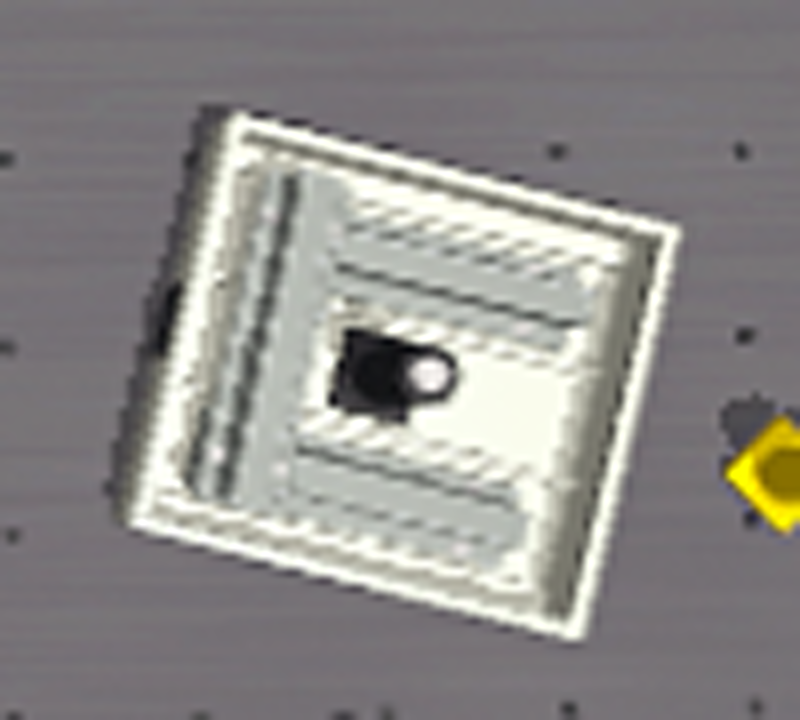

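View pics/c2.png

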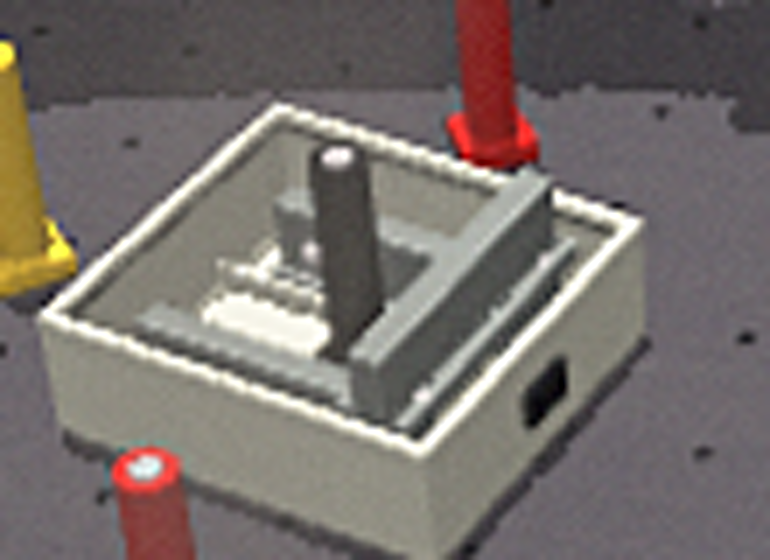

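View pics/c3.png

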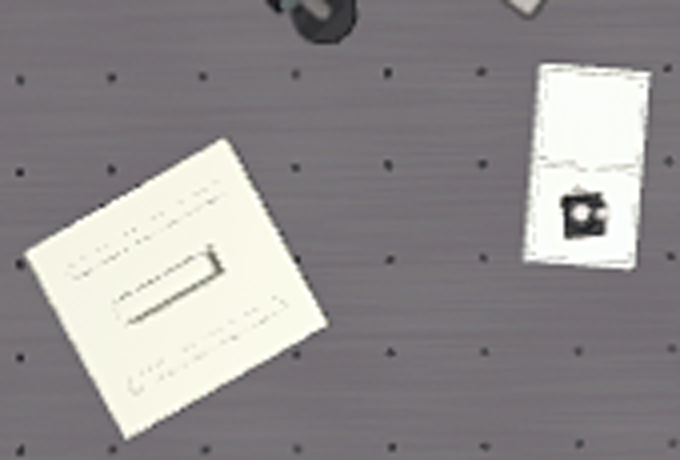

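```bash
cat > m.py <<'E'
from h import *;import pickle
from scipy.optimize import least_squares
t=pickle.load(open("top0.pkl","rb"));s=pickle.load(open("scene0.pkl","rb"))
def fit(f,uv,w,h,z,x0):
    g=lambda p:(proj(f,box(p[0],p[1],p[2],w,h,z))-uv).ravel()
    o=least_squares(g,x0);return o.x,np.abs(o.fun).max()
E
python3 - <<'E'
from m import *
C=lambda a,k,u,v:np.array(a)/k+[u,v]-.5
# order: (-,-),(+,-),(+,+),(-,+)  x up in image, y left
ct=C([(585,640),(682,228),(235,110),(125,525)],8,280,160)
print("case top",fit(t,ct,.174,.190,.062,[.5,-.25,0]))
cs=C([(278,103),(40,315),(425,455),(645,220)],7,130,130)
print("case scene",fit(s,cs,.174,.190,.062,[.5,-.25,0]))
# lid: handle long along own y.
lt=C([(127,438),(25,252),(225,140),(328,323)],4,90,140)
print(at(t,lt,.014))
print("lid top y~",fit(t,C([(328,323),(225,140),(25,252),(127,438)],4,90,140),.182,.198,.014,[.45,.3,.5]))
tt=C([(524,262),(540,62),(651,71),(637,270)],4,90,140)
print(at(t,tt,.014))
print("tray",fit(t,C([(637,270),(651,71),(540,62),(524,262)],4,90,140),.168,.092,.014,[.55,0,0]))
crop(s,240,170,220,120,3.5,"pics/c4.png")
E
```

```text
case top (array([ 0.50504253, -0.31772258, -0.26729696]), np.float64(0.8574570890169184))
case scene (array([ 0.50549574, -0.31956433, -0.26692764]), np.float64(0.17716222720673613))
[[0.37137459 0.38487526 0.014     ]
 [0.53028864 0.47243285 0.014     ]
 [0.6232299  0.29944478 0.014     ]
 [0.46662618 0.21234372 0.014     ]]
lid top y~ (array([0.49788901, 0.34228686, 0.5019169 ]), np.float64(0.6053056184331922))
[[ 0.51581991  0.04578359  0.014     ]
 [ 0.68562641  0.03028316  0.014     ]
 [ 0.67657975 -0.06400253  0.014     ]
 [ 0.50764184 -0.04965588  0.014     ]]
tray (array([ 0.59640197, -0.00939839, -0.08849653]), np.float64(0.5693379945962533))
```

View pics/c4.png

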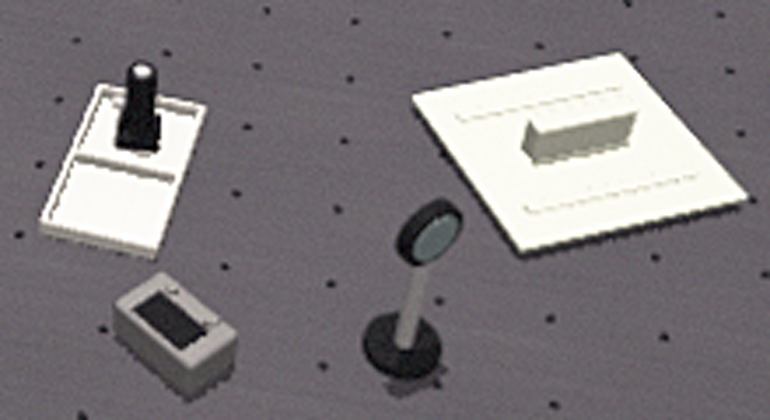

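```bash
cat >> m.py <<'E'
def refine(fs,w,h,z,x0,col=None,rng=3.,n=25,it=5,free=3,robust=True):
    x=np.array(x0,float)
    for k in range(it):
        rr=rng if k<2 else rng/2
        pts=[];nor=[];meas=[]
        for fi,f in enumerate(fs):
            g=cv2.GaussianBlur(f["pixels"].astype(np.float32).mean(2),(0,0),.7)
            b=box(*x,w,h,z)
            cen=proj(f,b.mean(0))[0]
            for i in range(4):
                for a in np.linspace(.08,.92,n):
                    l=np.array([[-1,-1],[1,-1],[1,1],[-1,1]]);q=(l[i]*(1-a)+l[(i+1)%4]*a)*[w/2,h/2]
                    P=np.array([*((b[i]*(1-a)+b[(i+1)%4]*a))]);uv=proj(f,P)[0]
                    e=proj(f,b[(i+1)%4])[0]-proj(f,b[i])[0];nn=np.array([-e[1],e[0]])/np.hypot(*e)
                    if nn@(uv-cen)<0:nn=-nn
                    d=np.arange(-rr,rr+.01,.1)
                    p=uv+d[:,None]*nn
                    v=cv2.remap(g,p[:,0].astype(np.float32)[None],p[:,1].astype(np.float32)[None],cv2.INTER_LINEAR)[0]
                    gr=-np.gradient(v)/.1
                    j=gr.argmax()
                    if gr[j]<15: continue
                    wgt=np.where(np.abs(d-d[j])<1,np.clip(gr,0,None),0)
                    meas.append(((wgt*d).sum()/wgt.sum()));pts.append((fi,q));nor.append((uv,nn))
        def res(p):
            out=[]
            for (fi,q),(uv,nn),m in zip(pts,nor,meas):
                c,s_=np.cos(p[2]),np.sin(p[2])
                P=[p[0]+c*q[0]-s_*q[1],p[1]+s_*q[0]+c*q[1],z]
                out.append((proj(fs[fi],P)[0]-uv)@nn-m)
            return np.array(out)
        o=least_squares(res,x,loss="soft_l1",f_scale=.3);x=o.x
    return x,np.median(np.abs(res(x))),len(meas)
E
python3 - <<'E'
from m import *
for nm,a in dict(case=(.174,.190,.062,[.505,-.319,-.267]),lid=(.182,.198,.014,[.498,.342,.502]),tray=(.168,.092,.014,[.596,-.009,-.088])).items():
    for f in ([t],[s],[t,s]): print(nm,refine(f,*a))
E
```

```text
case (array([ 0.50438395, -0.31745918, -0.26372297]), np.float64(0.34896327246535386), 100)
case (array([ 0.50691244, -0.31999907, -0.26501527]), np.float64(0.37375569031803274), 99)
case (array([ 0.50491702, -0.31867196, -0.26324584]), np.float64(0.3807240463265975), 199)
lid (array([0.49761691, 0.34250781, 0.50092095]), np.float64(0.10278704687653598), 100)
lid (array([0.50235326, 0.33861469, 0.49855905]), np.float64(0.20387724505998045), 100)
lid (array([0.49965874, 0.34073398, 0.49933653]), np.float64(0.58821446241838), 200)
tray (array([ 0.59638886, -0.00879808, -0.09668451]), np.float64(0.17177035761941284), 100)
tray (array([ 0.59803279, -0.01176605, -0.0953483 ]), np.float64(0.3025998630623915), 94)
tray (array([ 0.5967686 , -0.01029842, -0.09684336]), np.float64(0.3197123503927559), 194)
```

```bash
python3 - <<'E'
from m import *
B=[]
x=[0.5044,-.3175,-.2637]
B=[(box(*x,.174,.19,.062),(0,0,255)),(box(*x,.164,.18,.062),(255,0,0)),(box(*x,.140,.016,.085,0,.053),(0,200,0)),(box(*x,.004,.17,.017,.024),(0,200,200)),(box(*x,.004,.17,.017,-.024),(0,200,200))]
crop(t,285,165,90,80,8,"pics/d1.png",B)
x=[0.507,-.320,-.265]
B=[(box(*x,.174,.19,.062),(0,0,255)),(box(*x,.164,.18,.062),(255,0,0)),(box(*x,.140,.016,.085,0,.053),(0,200,0)),(box(*x,.16,.14,.045,0),(0,200,200))]
crop(s,130,140,100,72,8,"pics/d2.png",B)
E
```

```text
(no output)
```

View pics/d1.png

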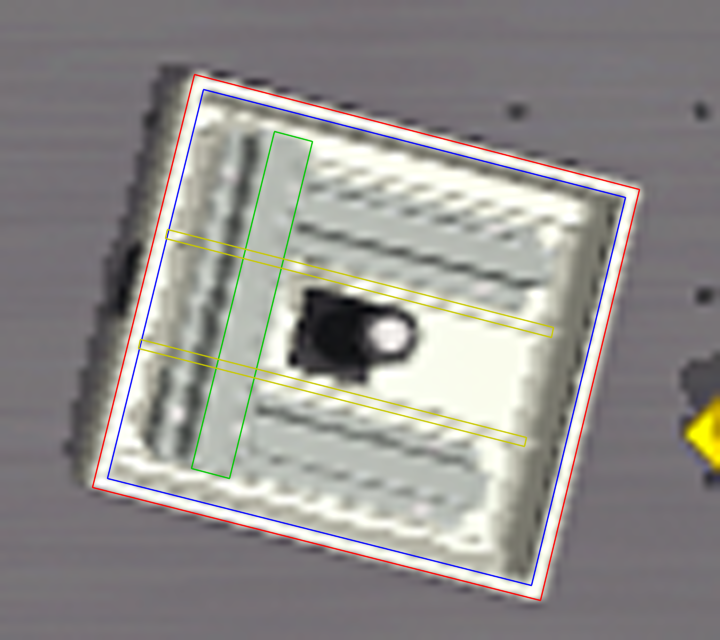

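View pics/d2.png

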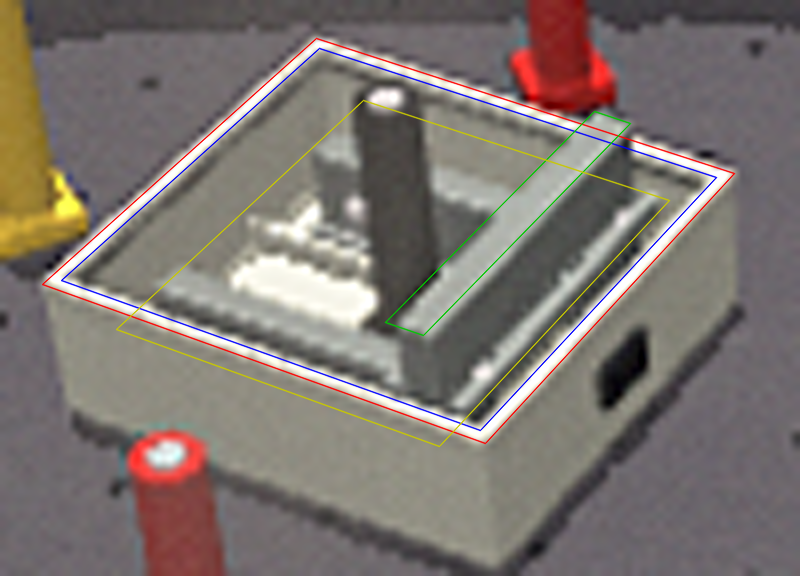

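```bash
python3 - <<'E'
from m import *
def own(P,x):
    d=P[0][:2]-x[:2];c,s_=np.cos(x[2]),np.sin(x[2]);return [c*d[0]+s_*d[1],-s_*d[0]+c*d[1]]
xt=[0.5044,-.3175,-.2637];xs=[.507,-.320,-.265]
P=at(t,[285+392/8-.5,165+335/8-.5],.120);print("post top",P,own(P,xt))
P=at(t,[285+334/8-.5,165+336/8-.5],.017);print("post foot",P,own(P,xt))
P=at(s,[130+387/8-.5,140+97/8-.5],.120);print("post sc",P,own(P,xs))
# short post
P=at(t,[90+588/4-.5,140+213/4-.5],.074);print("short",P)
P=at(s,[240+142/3.5-.5,170+70/3.5-.5],.074);print("short sc",P)
E
```

```text
post top [[ 0.50472877 -0.31550783  0.12      ]] [np.float64(-0.00020186593132780689), np.float64(0.002008997705830926)]
post foot [[ 0.50523376 -0.31237939  0.017     ]] [np.float64(-0.0005297679934172393), np.float64(0.005160926839438605)]
post sc [[ 0.50433484 -0.31814209  0.12      ]] [np.float64(-0.0030587305610918028), np.float64(0.0010950276519275223)]
short [[ 0.55388529 -0.01100259  0.074     ]]
short sc [[ 0.55397537 -0.00889796  0.074     ]]
```

```bash
cat >> h.py <<'E'
def st(o):
    M=R.from_rotvec(o["orientation"]).as_matrix();zz=M[:,2]
    print("t",round(o["clock"],2),"tcp",o["tcp_pos"].round(4),"jawyaw",round(np.arctan2(zz[1],zz[0]),4),"fingers",M[:,1].round(4),"F",o["contact_force"].round(1),"M",o["moment"].round(2),"w",round(o["grip_width"],4),"q",o["joints"].round(3))
E
python3 - <<'E'
from h import *;from bench import r
st(r.get_obs())
E
```

```text
t 0.1 tcp [ 0.1992 -0.6444  0.2304] jawyaw -1.271 fingers [-6.0e-04  1.6e-03 -1.0e+00] F [0.3 0.4 1.4] M [ 0.04 -0.03 -0.03] w 0.0856 q [ 1.163  0.478  0.022  1.556 -0.012  1.109 -0.083]
```

Emit:
send_rows(
  rows="0.0255 0.0273 0 0 0 0.084;0.0255 0.0273 0 0 0 0.084;0.0255 0.0273 0 0 0 0.084;0.0255 0.0273 0 0 0 0.084;0.0255 0.0273 0 0 0 0.084;0.0255 0.0273 0 0 0 0.084;0.0255 0.0273 0 0 0 0.084;0.0255 0.0273 0 0 0 0.084;0.0255 0.0273 0 0 0 0.084;0.0255 0.0273 0 0 0 0.084;0.0255 0.0273 0 0 0 0.084;0.0255 0.0273 0 0 0 0.084;0 0 0 0 0 0;0 0 0 0 0 0",
  grip=0.0854,
)

```text
clock: 1.5
tcp_pos: [0.5056, -0.3165, 0.2309]
orientation: [-1.074, 1.4, -1.398]
contact_force: [-0.3, -0.3, 0.2]
grip_width: 0.0854
```

Emit:
send_rows(
  rows="0 0 -0.03 0 0 0;0 0 -0.03 0 0 0;0 0 -0.03 0 0 0;0 0 0 0 0 0",
)

```text
clock: 1.9
tcp_pos: [0.5011, -0.3177, 0.1372]
orientation: [-1.076, 1.41, -1.397]
contact_force: [-0.3, -0.0, 0.7]
grip_width: 0.0857
```

```bash
cat > look.py <<'E'
import sys,pickle
from h import *;from bench import r
def look(n,tag):
    f=r.grab_frame(n);pickle.dump(f,open(f"{n}{tag}.pkl","wb"));return f
E
python3 - <<'E'
from look import *
st(r.get_obs());f=look("scene",1);crop(f,120,90,130,120,5,"pics/e1.png")
f=look("top",1);crop(f,270,150,120,100,5,"pics/e2.png")
E
```

```text
t 1.9 tcp [ 0.5011 -0.3177  0.1372] jawyaw -0.266 fingers [-0.0079  0.0031 -1.    ] F [-0.3 -0.   0.7] M [ 0.02 -0.01  0.  ] w 0.0857 q [ 0.698  0.472 -0.312  1.818  0.181  0.888  0.037]
```

View pics/e1.png

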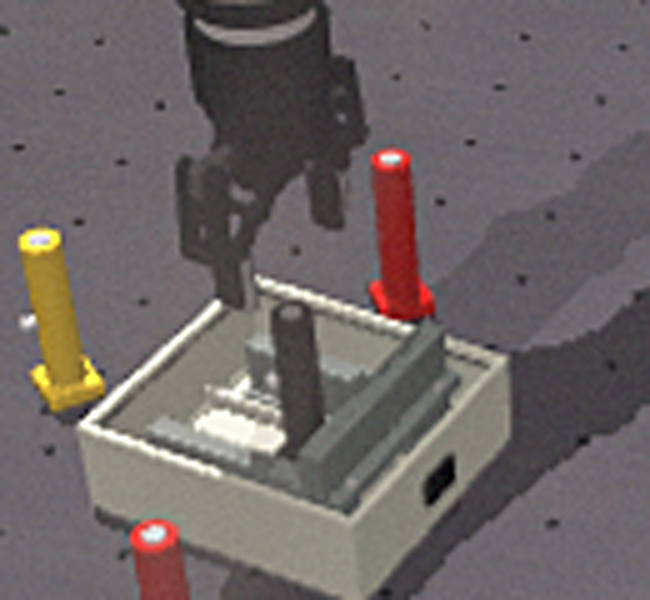

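View pics/e2.png

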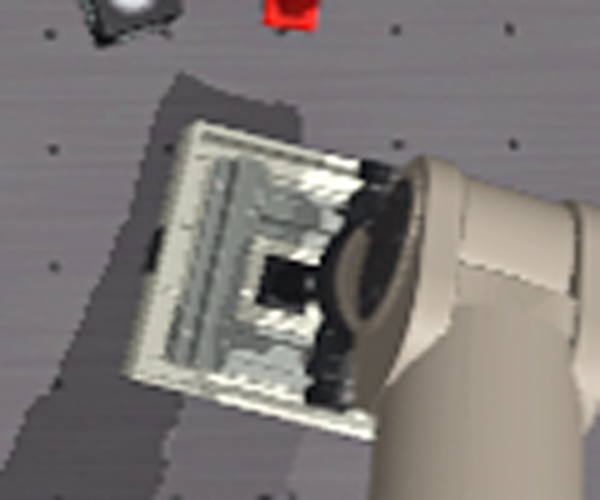

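```bash
python3 - <<'E'
from look import *
s=pickle.load(open("scene1.pkl","rb"))
o=r.get_obs();st(o);p=o["tcp_pos"];z=R.from_rotvec(o["orientation"]).as_matrix()[:,2]
for P in (p+[0,0,.013],p+[0,0,.013]+z*.05,p+[0,0,.013]-z*.05,[p[0],p[1],.12],[.505,-.316,.12]):
    print(((proj(s,P)[0]-[120,90]+.5)*5).round(1))
E
```

```text
t 2.0 tcp [ 0.5044 -0.3184  0.1414] jawyaw -0.2652 fingers [-1.2e-03  1.0e-04 -1.0e+00] F [-0.2 -0.4  0.5] M [0.04 0.01 0.03] w 0.0858 q [ 0.698  0.468 -0.313  1.813  0.18   0.89   0.037]
[285.5 261.4]
[234.7 307.5]
[333.6 217.7]
[291.3 310.6]
[295.1 311.8]
```

Emit:
send_rows(
  rows="0 0 -0.02 0 0 0;0 0 -0.02 0 0 0;0 0 -0.02 0 0 0;0 0 -0.008 0 0 0;0 0 0 0 0 0;0 0 0 0 0 0",
)

```text
clock: 2.6
tcp_pos: [0.5062, -0.318, 0.0748]
orientation: [-1.072, 1.399, -1.402]
contact_force: [0.4, 0.2, -0.1]
grip_width: 0.0855
```

Emit:
send_rows(
  rows="0 0 0 0 0 0;0 0 0 0 0 0;0 0 0 0 0 0;0 0 0 0 0 0;0 0 0 0 0 0;0 0 0 0 0 0;0 0 0 0 0 0;0 0 0 0 0 0",
  grip=0.0,
  grip_force=50,
)

```text
clock: 3.4
tcp_pos: [0.5053, -0.3173, 0.0737]
orientation: [-1.073, 1.4, -1.4]
contact_force: [-1.9, 0.7, 5.5]
grip_width: 0.0239
```

```bash
python3 - <<'E'
from look import *
st(r.get_obs());f=look("scene",2);crop(f,120,90,130,120,5,"pics/e3.png")
E
```

```text
t 3.4 tcp [ 0.5053 -0.3173  0.0737] jawyaw -0.263 fingers [-1.e-04 -1.e-04 -1.e+00] F [-1.9  0.7  5.5] M [0.17 0.48 0.07] w 0.0239 q [ 0.678  0.556 -0.292  1.855  0.222  0.762  0.003]
```

View pics/e3.png

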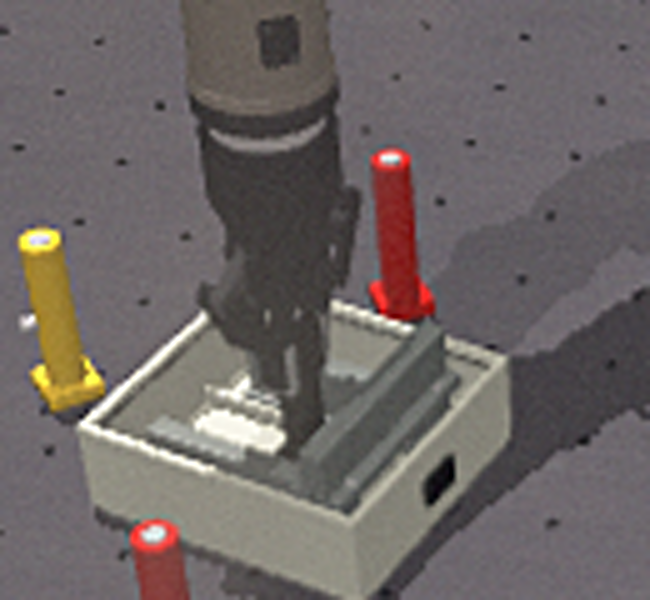

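Emit:
send_rows(
  rows="0 0 0.005 0 0 0;0 0 0.01 0 0 0;0 0 0.015 0 0 0;0 0 0.02 0 0 0;0 0 0.025 0 0 0;0 0 0.025 0 0 0;0 0 0.015 0 0 0;0 0 0.005 0 0 0;0 0 0 0 0 0",
)

```text
clock: 4.35
tcp_pos: [0.5055, -0.3174, 0.1939]
orientation: [-1.073, 1.399, -1.401]
contact_force: [0.1, -0.2, -3.2]
grip_width: 0.024
```

```bash
python3 - <<'E'
from look import *
st(r.get_obs());f=look("scene",3);crop(f,110,50,150,140,4,"pics/e4.png")
E
```

```text
t 4.35 tcp [ 0.5055 -0.3174  0.1939] jawyaw -0.2631 fingers [ 9.e-04 -6.e-04 -1.e+00] F [ 0.1 -0.2 -3.2] M [-0.05  0.03  0.01] w 0.024 q [ 0.709  0.408 -0.327  1.769  0.153  0.988  0.06 ]
```

View pics/e4.png

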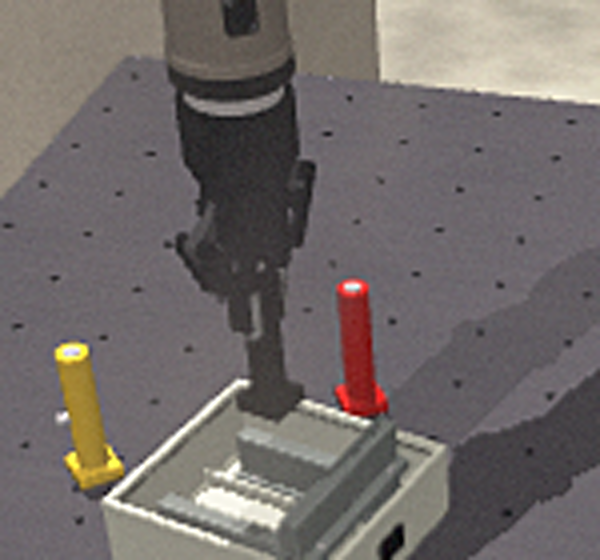

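Emit:
send_rows(
  rows="0.006 0.013 0 0 0 0.008;0.0111 0.0252 0 0 0 0.0139;0.0111 0.0252 0 0 0 0.0139;0.0111 0.0252 0 0 0 0.0139;0.0111 0.0252 0 0 0 0.0139;0.0111 0.0252 0 0 0 0.0139;0.0111 0.0252 0 0 0 0.0139;0.0111 0.0252 0 0 0 0.0139;0.0111 0.0252 0 0 0 0.0139;0.0111 0.0252 0 0 0 0.0139;0.0111 0.0252 0 0 0 0.0139;0.0111 0.0252 0 0 0 0.0139;0.0062 0.013 0 0 0 0.007;0 0 -0.02 0 0 0;0 0 -0.02 0 0 0;0 0 -0.02 0 0 0;0 0 0 0 0 0;0 0 0 0 0 0",
)

```text
clock: 6.2
tcp_pos: [0.6392, -0.0141, 0.1329]
orientation: [-1.164, 1.28, -1.278]
contact_force: [-0.3, -0.3, -1.5]
grip_width: 0.024
```

```bash
python3 - <<'E'
from look import *
o=r.get_obs();st(o);p=o["tcp_pos"]
f=look("scene",4);crop(f,220,100,120,140,4,"pics/f1.png",[(box(p[0],p[1],-.097,.036,.036,.004),(0,0,255))])
f=look("top",4);crop(f,190,130,100,90,6,"pics/f2.png",[(box(p[0],p[1],-.097,.036,.036,.004),(0,0,255))])
E
```

```text
t 6.2 tcp [ 0.6392 -0.0141  0.1329] jawyaw -0.0951 fingers [-1.5e-03  1.0e-04 -1.0e+00] F [-0.3 -0.3 -1.5] M [ 0.01 -0.07 -0.04] w 0.024 q [ 0.227  0.556 -0.417  1.707  0.269  0.936 -0.39 ]
```

View pics/f1.png

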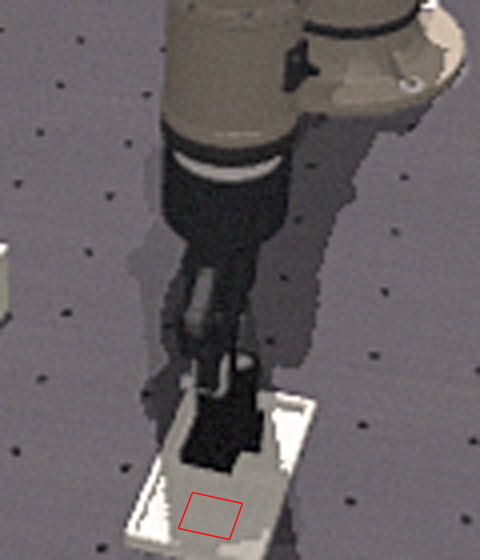

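View pics/f2.png

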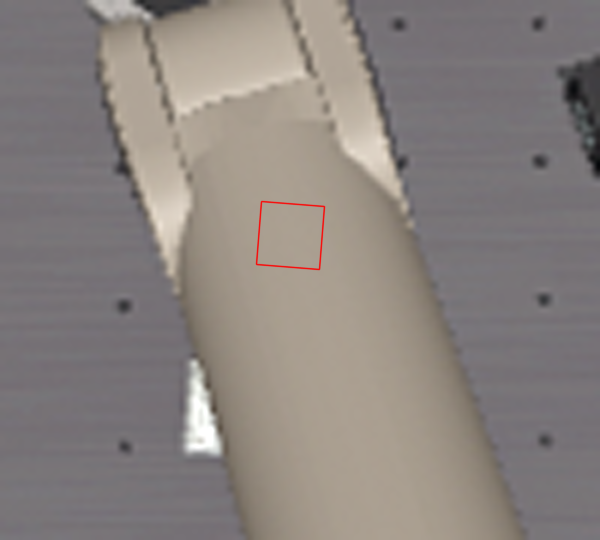

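Emit:
send_rows(
  rows="0 0 -0.015 0 0 0;0 0 -0.015 0 0 0;0 0 -0.012 0 0 0;0 0 -0.008 0 0 0;0 0 -0.004 0 0 0;0 0 -0.002 0 0 0;0 0 -0.002 0 0 0;0 0 0 0 0 0;0 0 0 0 0 0",
)

```text
clock: 7.2
tcp_pos: [0.64, -0.0141, 0.0757]
orientation: [-1.162, 1.278, -1.279]
contact_force: [-0.7, 0.1, -3.5]
grip_width: 0.0237
```

Emit:
send_rows(
  rows="0 0 -0.001 0 0 0;0 0 -0.001 0 0 0;0 0 -0.001 0 0 0;0 0 0 0 0 0;0 0 0 0 0 0",
)

```text
clock: 7.7
tcp_pos: [0.6398, -0.0141, 0.0727]
orientation: [-1.163, 1.279, -1.279]
contact_force: [-1.2, -0.4, 2.5]
grip_width: 0.0236
```

Emit:
send_rows(
  rows="0 0 0 0 0 0;0 0 0 0 0 0;0 0 0 0 0 0;0 0 0 0 0 0;0 0 0 0 0 0",
  grip=0.05,
)

```text
clock: 8.2
tcp_pos: [0.6397, -0.0141, 0.0723]
orientation: [-1.163, 1.279, -1.279]
contact_force: [-0.6, -0.3, 0.1]
grip_width: 0.0498
```

Emit:
send_rows(
  rows="0 0 0.01 0 0 0;0 0 0.02 0 0 0;0 0 0.03 0 0 0;0 0 0.04 0 0 0;0 0 0.04 0 0 0;0 0 0.02 0 0 0;-0.02 -0.03 0 0 0 0;-0.02 -0.04 0 0 0 0;-0.02 -0.04 0 0 0 0;-0.01 -0.04 0 0 0 0;-0.01 -0.04 0 0 0 0;0 0 0 0 0 0",
)

```text
clock: 9.4
tcp_pos: [0.5572, -0.2121, 0.2329]
orientation: [-1.161, 1.285, -1.289]
contact_force: [-1.2, 0.1, -0.3]
grip_width: 0.0503
```

```bash
python3 - <<'E'
from look import *
o=r.get_obs();st(o);p=[.6398,-.0141]
f=look("scene",5);crop(f,230,150,100,120,5,"pics/g1.png",[(box(*p,-.097,.036,.036,.004),(0,0,255)),(box(*p,-.097,.018,.018,.119),(0,0,255))])
f=look("top",5);crop(f,190,130,100,90,7,"pics/g2.png",[(box(*p,-.097,.036,.036,.016),(0,0,255)),(box(*p,-.097,.018,.018,.119),(0,0,255))])
crop(f,285,165,90,80,7,"pics/g3.png")
E
```

```text
t 9.4 tcp [ 0.5572 -0.2121  0.2329] jawyaw -0.1054 fingers [-9.e-04 -4.e-03 -1.e+00] F [-1.2  0.1 -0.3] M [ 0.   -0.03  0.01] w 0.0503 q [ 0.562  0.375 -0.393  1.728  0.165  1.07   0.009]
```

View pics/g1.png

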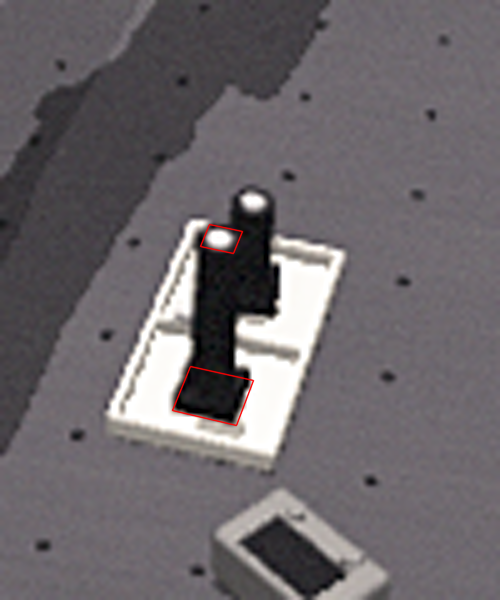

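View pics/g2.png

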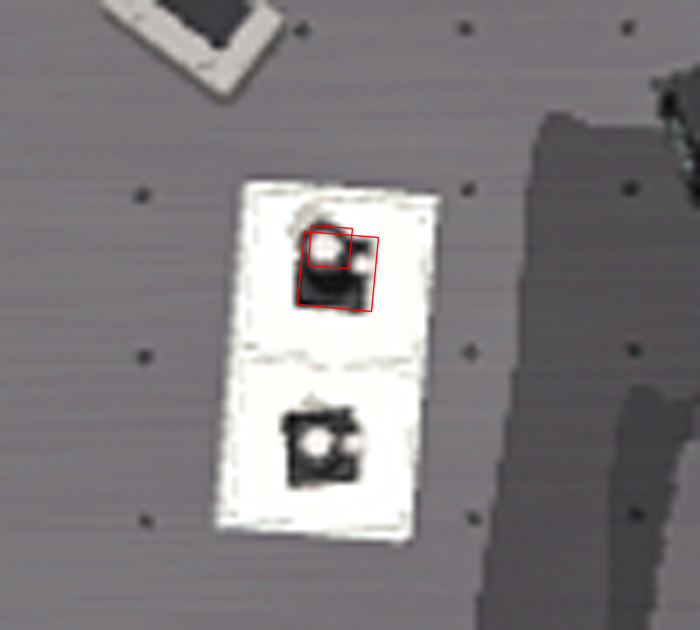

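View pics/g3.png

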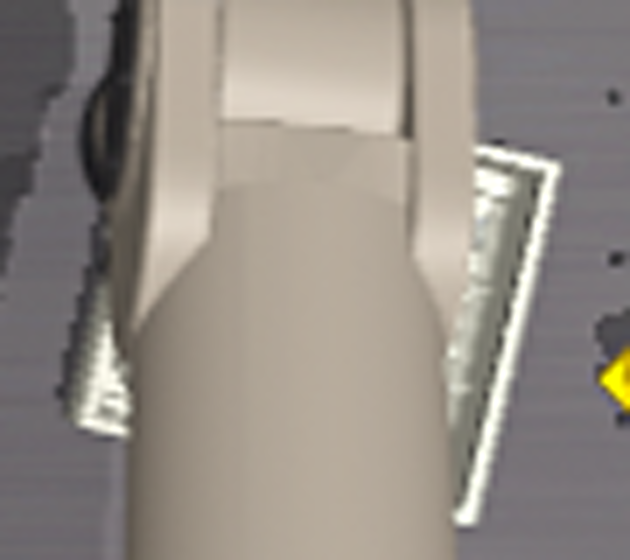

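```bash
python3 - <<'E'
from look import *
f=pickle.load(open("scene0.pkl","rb"))
x=[0.506,-.3195,-.265]
crop(f,150,145,80,60,10,"pics/g4.png",[(box(*x,.140,.016,.085,0,.053),(0,255,0)),(box(*x,.140,.036,.055,0,.053),(0,0,255))])
E
```

```text
(no output)
```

View pics/g4.png

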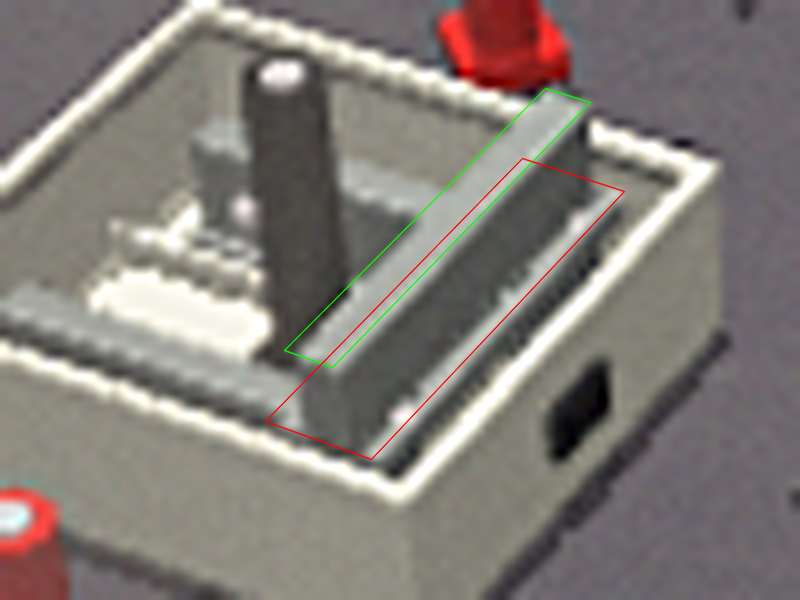

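Emit:
send_rows(
  rows="-0.0036 -0.0057 0 0 0 0.1276;-0.0036 -0.0057 0 0 0 0.1276;-0.0036 -0.0057 0 0 0 0.1276;-0.0036 -0.0057 0 0 0 0.1276;-0.0036 -0.0057 0 0 0 0.1276;-0.0036 -0.0057 0 0 0 0.1276;-0.0036 -0.0057 0 0 0 0.1276;-0.0036 -0.0057 0 0 0 0.1276;-0.0036 -0.0057 0 0 0 0.1276;-0.0036 -0.0057 0 0 0 0.1276;-0.0036 -0.0057 0 0 0 0.1276;0 0 -0.03 0 0 0;0 0 -0.03 0 0 0;0 0 -0.03 0 0 0;0 0 -0.02 0 0 0;0 0 0 0 0 0;0 0 0 0 0 0",
  grip=0.04,
)

```text
clock: 11.2
tcp_pos: [0.5211, -0.2654, 0.1231]
orientation: [-1.56, 0.204, -0.205]
contact_force: [0.2, 0.2, 0.1]
grip_width: 0.0398
```

```bash
python3 - <<'E'
from look import *
o=r.get_obs();st(o);p=o["tcp_pos"]
f=look("scene",6);crop(f,130,90,110,110,6,"pics/h1.png",[(box(*p[:2],-.264,.140,.016,.085),(0,255,0))])
E
```

```text
t 11.2 tcp [ 0.5211 -0.2654  0.1231] jawyaw 1.3105 fingers [ 7.e-04  6.e-04 -1.e+00] F [0.2 0.2 0.1] M [-0.06 -0.01 -0.02] w 0.0398 q [ 0.826  0.526 -0.606  1.84   0.375  0.891  1.354]
```

View pics/h1.png

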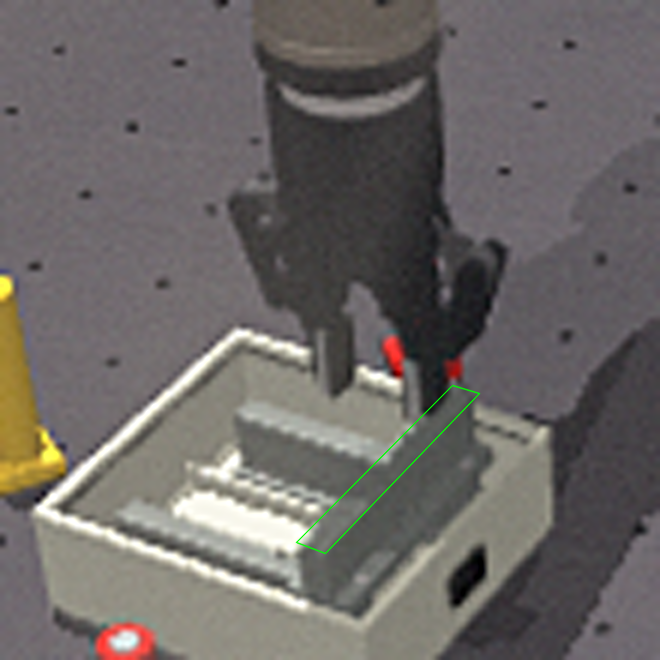

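Emit:
send_rows(
  rows="0 0 -0.02 0 0 0;0 0 -0.02 0 0 0;0 0 -0.012 0 0 0;0 0 -0.007 0 0 0;0 0 -0.004 0 0 0;0 0 0 0 0 0",
)

```text
clock: 11.85
tcp_pos: [0.5203, -0.2668, 0.0596]
orientation: [-1.561, 0.206, -0.206]
contact_force: [0.6, 0.0, 0.1]
grip_width: 0.0398
```

Emit:
send_rows(
  rows="0 0 0 0 0 0;0 0 0 0 0 0;0 0 0 0 0 0;0 0 0 0 0 0;0 0 0 0 0 0;0 0 0 0 0 0",
  grip=0.0,
  grip_force=70,
)

```text
clock: 12.45
tcp_pos: [0.5208, -0.2669, 0.0602]
orientation: [-1.561, 0.205, -0.207]
contact_force: [-0.5, 0.5, 6.4]
grip_width: 0.0144
```

```bash
python3 - <<'E'
from look import *
o=r.get_obs();st(o);p=o["tcp_pos"]
f=look("scene",7);crop(f,130,90,110,110,6,"pics/h2.png")
E
```

```text
t 12.45 tcp [ 0.5208 -0.2669  0.0602] jawyaw 1.3085 fingers [ 1.4e-03 -6.0e-04 -1.0e+00] F [-0.5  0.5  6.4] M [0.14 0.18 0.05] w 0.0144 q [ 0.789  0.608 -0.559  1.876  0.445  0.781  1.298]
```

View pics/h2.png

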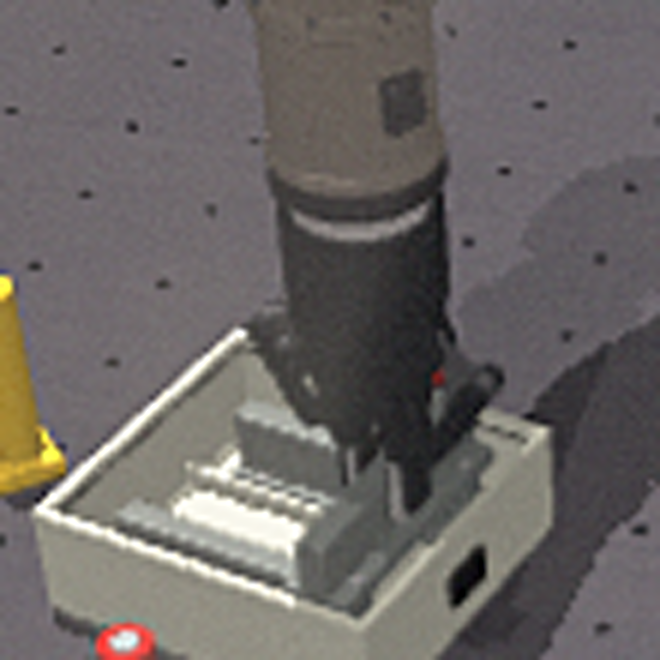

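Emit:
send_rows(
  rows="0 0 0.005 0 0 0;0 0 0.01 0 0 0;0 0 0.02 0 0 0;0 0 0.025 0 0 0;0 0 0.025 0 0 0;0 0 0.02 0 0 0;0 0 0.01 0 0 0;0 0 0.005 0 0 0;0 0 0 0 0 0",
)

```text
clock: 13.4
tcp_pos: [0.5199, -0.2669, 0.1794]
orientation: [-1.561, 0.206, -0.206]
contact_force: [1.2, -0.5, -2.3]
grip_width: 0.0149
```

Emit:
send_rows(
  rows="-0.0012 -0.0044 0 0 0 -0.1;-0.0012 -0.0044 0 0 0 -0.131;-0.0012 -0.0044 0 0 0 -0.131;-0.0012 -0.0044 0 0 0 -0.131;-0.0012 -0.0044 0 0 0 -0.131;-0.0012 -0.0044 0 0 0 -0.131;-0.0012 -0.0044 0 0 0 -0.131;-0.0012 -0.0044 0 0 0 -0.131;-0.0012 -0.0044 0 0 0 -0.131;-0.0012 -0.0044 0 0 0 -0.131;-0.0012 -0.0044 0 0 0 -0.131;-0.0012 -0.0044 0 0 0 -0.131;0 0 0 0 0 -0.0315;0 0 0 0 0 0;0 0 0 0 0 0",
)

```text
clock: 14.9
tcp_pos: [0.5056, -0.319, 0.1787]
orientation: [-1.075, 1.4, -1.398]
contact_force: [-0.3, 1.1, -2.3]
grip_width: 0.0149
```

```bash
python3 - <<'E'
from look import *
o=r.get_obs();st(o);p=o["tcp_pos"]
u=p[2]-.0602+.045
L=[(box(*p[:2],-.264,.036,.14,u),(0,0,255)),(box(*p[:2],-.264,.016,.14,u+.04),(0,255,0))]
f=look("scene",8);crop(f,120,80,120,120,6,"pics/i1.png",L)
f=look("top",8);crop(f,270,150,120,100,6,"pics/i2.png",L)
E
```

```text
t 14.9 tcp [ 0.5056 -0.319   0.1787] jawyaw -0.2609 fingers [-8.e-04  7.e-04 -1.e+00] F [-0.3  1.1 -2.3] M [ 0.    0.03 -0.05] w 0.0149 q [ 0.677  0.422 -0.284  1.782  0.14   0.958  0.076]
```

View pics/i1.png

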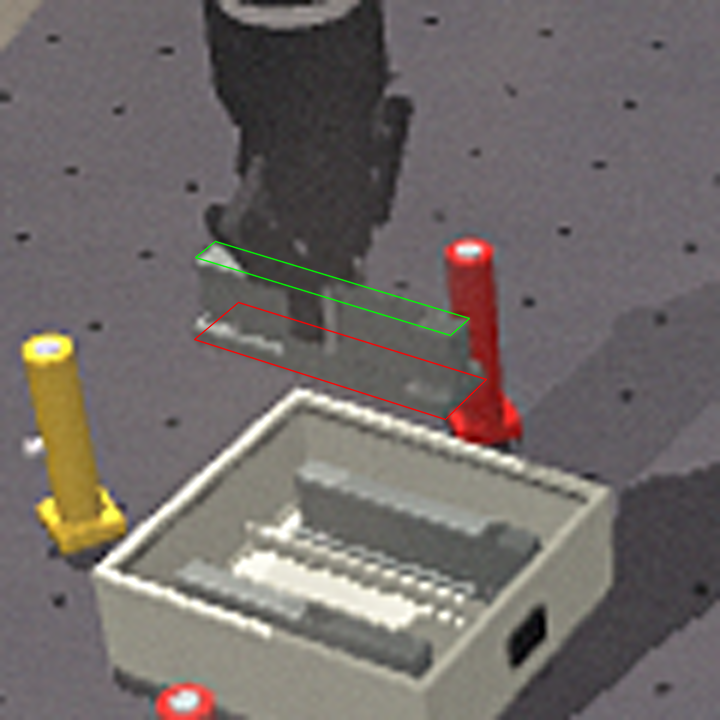

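View pics/i2.png

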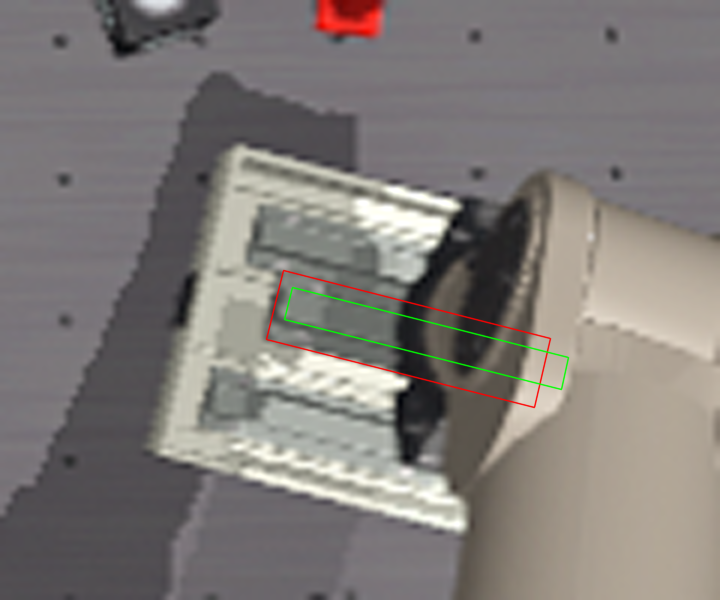

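```bash
python3 - <<'E'
from look import *
f=pickle.load(open("scene8.pkl","rb"))
x=[0.506,-.3197,-.265]
L=[(box(*x,.174,.19,.062),(0,0,255)),(box(*x,.164,.18,.062),(255,0,0))]
for ox in(-.024,.024):L.append((box(*x,.004,.18,.017,ox),(0,200,0)))
for ox in(-.048,.048):L.append((box(*x,.016,.14,.045,ox),(255,0,255)))
crop(f,130,140,96,72,8,"pics/i3.png",L)
crop(f,130,140,96,72,8,"pics/i4.png")
E
```

```text
(no output)
```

View pics/i3.png

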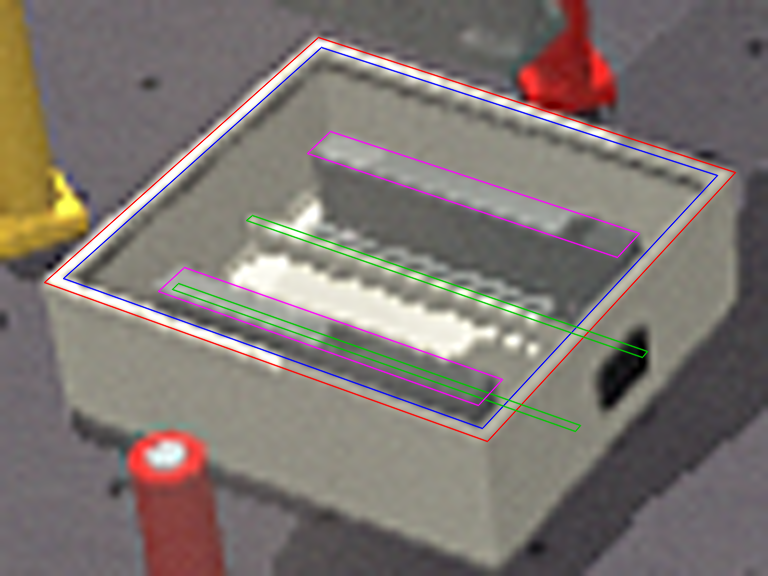

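View pics/i4.png

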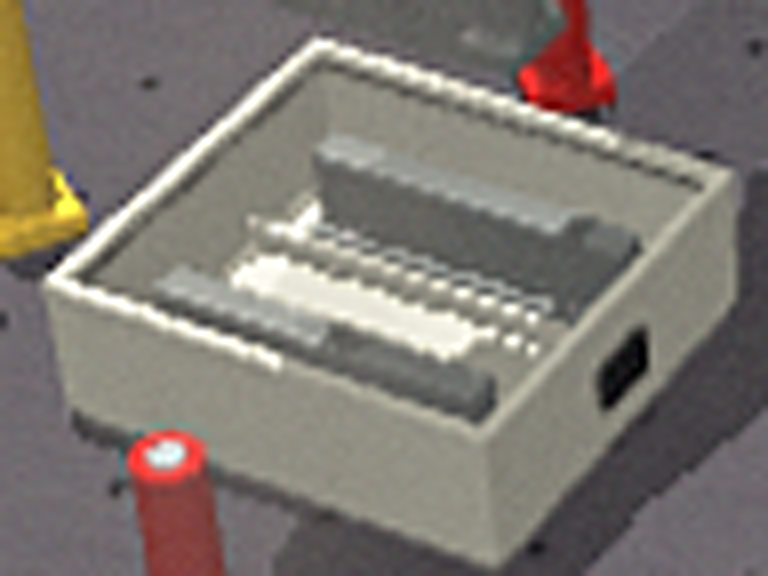

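Emit:
send_rows(
  rows="0.0004 -0.0005 -0.015 0 0 -0.003;0 0 -0.025 0 0 0;0 0 -0.025 0 0 0;0 0 -0.02 0 0 0;0 0 -0.015 0 0 0;0 0 -0.012 0 0 0;0 0 -0.01 0 0 0;0 0 -0.008 0 0 0;0 0 -0.006 0 0 0;0 0 -0.006 0 0 0;0 0 -0.004 0 0 0;0 0 0 0 0 0;0 0 0 0 0 0",
)

```text
clock: 16.3
tcp_pos: [0.5062, -0.3202, 0.0335]
orientation: [-1.071, 1.403, -1.403]
contact_force: [-0.6, -0.6, -2.8]
grip_width: 0.0149
```

```bash
python3 - <<'E'
from look import *
o=r.get_obs();st(o);p=o["tcp_pos"]
f=look("scene",9);crop(f,130,110,100,100,6,"pics/j1.png")
E
```

```text
t 16.3 tcp [ 0.5062 -0.3202  0.0335] jawyaw -0.267 fingers [ 3.e-04 -2.e-04 -1.e+00] F [-0.6 -0.6 -2.8] M [ 0.01  0.01 -0.  ] w 0.0149 q [ 0.641  0.612 -0.24   1.868  0.217  0.686  0.007]
```

View pics/j1.png

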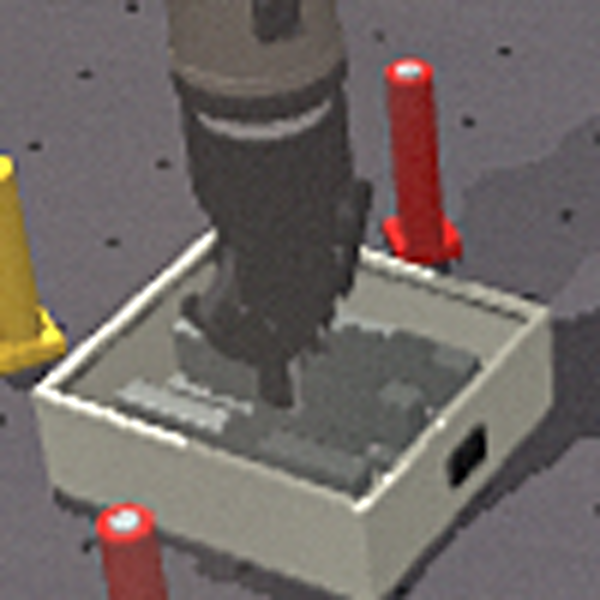

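Underside is about 18 mm up, with nothing touching so far. I'll lower it slowly.

Emit:
send_rows(
  rows="0 0 -0.003 0 0 0;0 0 -0.003 0 0 0;0 0 -0.003 0 0 0;0 0 -0.002 0 0 0;0 0 -0.001 0 0 0;0 0 0 0 0 0",
)

```text
clock: 16.95
tcp_pos: [0.506, -0.32, 0.0211]
orientation: [-1.071, 1.403, -1.403]
contact_force: [-0.8, 0.1, -2.4]
grip_width: 0.015
```

Emit:
send_rows(
  rows="0 0 -0.001 0 0 0;0 0 -0.0007 0 0 0;0 0 0 0 0 0;0 0 0 0 0 0",
)

```text
clock: 17.35
tcp_pos: [0.5063, -0.3202, 0.0203]
orientation: [-1.071, 1.403, -1.404]
contact_force: [-1.6, 2.0, 5.0]
grip_width: 0.0149
```

Emit:
send_rows(
  rows="0 0 0 0 0 0;0 0 0 0 0 0;0 0 0 0 0 0;0 0 0 0 0 0;0 0 0 0 0 0",
  grip=0.034,
)

```text
clock: 17.85
tcp_pos: [0.5061, -0.3201, 0.0195]
orientation: [-1.071, 1.403, -1.403]
contact_force: [0.1, 0.1, -0.4]
grip_width: 0.0339
```

Emit:
send_rows(
  rows="0 0 0.01 0 0 0;0 0 0.02 0 0 0;0 0 0.03 0 0 0;0 0 0.04 0 0 0;0 0 0.045 0 0 0;0 0 0.045 0 0 0;0 0.02 0.02 0 0 0;0 0.045 0 0 0 0;0 0.045 0 0 0 0;0 0.045 0 0 0 0;0 0.045 0 0 0 0;0 0.02 0 0 0 0;0 0 0 0 0 0",
)

```text
clock: 19.15
tcp_pos: [0.5062, -0.0959, 0.2307]
orientation: [-1.073, 1.398, -1.398]
contact_force: [0.1, -0.9, 0.5]
grip_width: 0.034
```

```bash
python3 - <<'E'
from look import *
o=r.get_obs();st(o)
f=look("scene",10);x=[.506,-.3197,-.265]
crop(f,130,140,96,72,8,"pics/k1.png",[(box(*x,.016,.14,.045,0),(0,0,255))])
f=look("top",10);crop(f,285,165,90,80,7,"pics/k2.png")
E
```

```text
t 19.15 tcp [ 0.5062 -0.0959  0.2307] jawyaw -0.2604 fingers [ 1.2e-03  8.0e-04 -1.0e+00] F [ 0.1 -0.9  0.5] M [0.02 0.05 0.01] w 0.034 q [ 0.419  0.244 -0.41   1.912  0.113  1.007 -0.301]
```

View pics/k1.png

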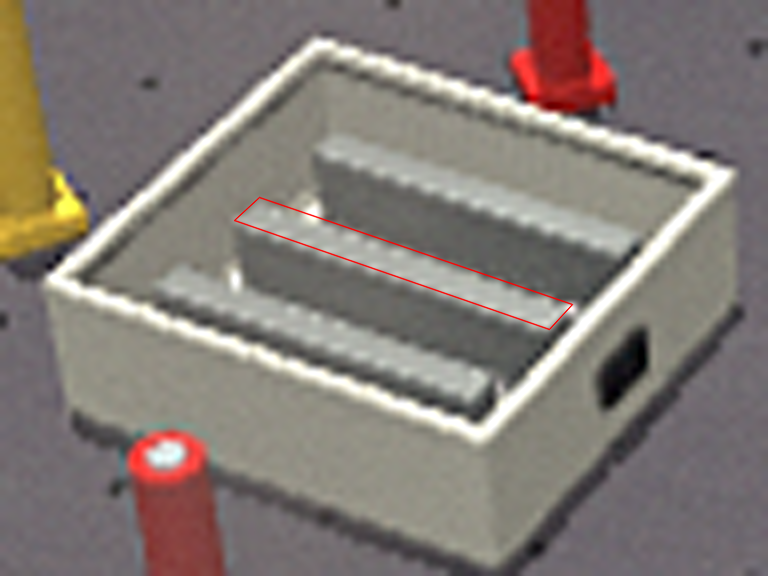

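View pics/k2.png

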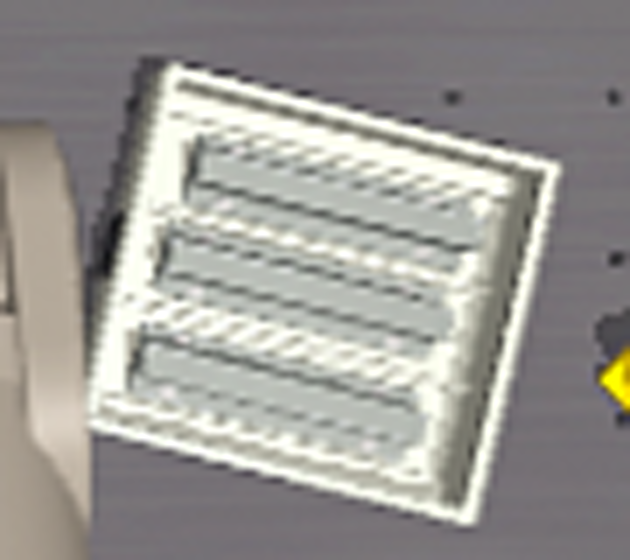

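```bash
python3 - <<'E'
from look import *
f=pickle.load(open("scene0.pkl","rb"))
x=[.5005,.3395,.5]
L=[(box(*x,.182,.198,.014),(0,0,255)),(box(*x,.02,.09,.048),(0,200,0)),(box(*x,.182,.198,.008),(255,0,0))]
crop(f,350,180,110,65,7,"pics/l1.png",L)
f=pickle.load(open("top10.pkl","rb"))
x=[.5005-.0016,.3395+.0024,.5]
L=[(box(*x,.182,.198,.014),(0,0,255)),(box(*x,.02,.09,.048),(0,200,0))]
crop(f,90,170,90,85,7,"pics/l2.png",L)
E
```

```text
(no output)
```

View pics/l1.png

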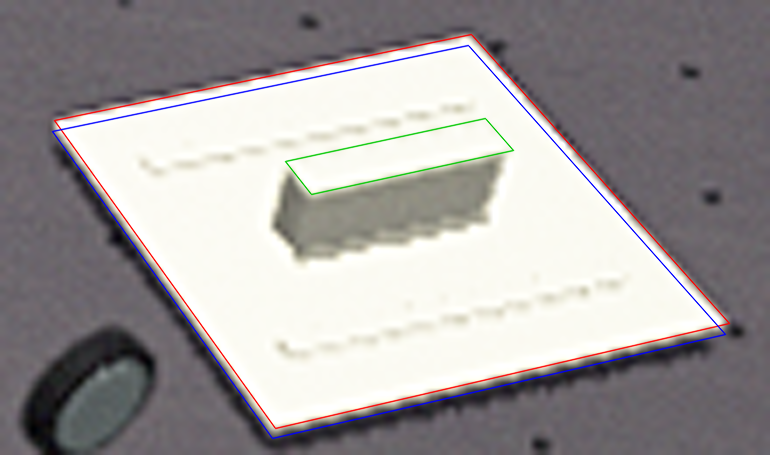

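View pics/l2.png

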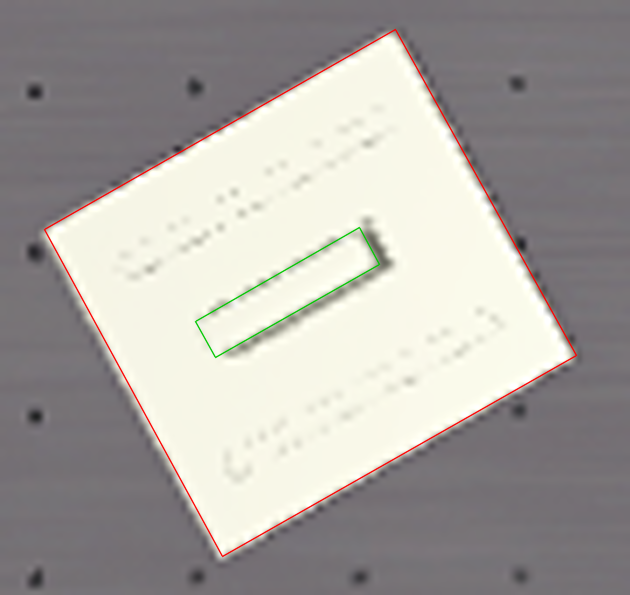

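```bash
python3 - <<'E'
from look import *
f=pickle.load(open("scene10.pkl","rb"))
crop(f,110,110,130,130,6,"pics/n1.png",[(box(.506,-.3197,-.265,.182,.198,.068),(0,0,255)),(box(.506,-.3197,-.265,.182,.198,0),(0,255,0))])
t=pickle.load(open("top0.pkl","rb"))
crop(t,270,130,130,145,4,"pics/n2.png",[(box(.5044,-.3175,-.265,.182,.198,.068),(0,0,255)),(box(.5044,-.3175,-.265,.182,.198,.0),(0,255,0))])
E
```

```text
(no output)
```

View pics/n1.png

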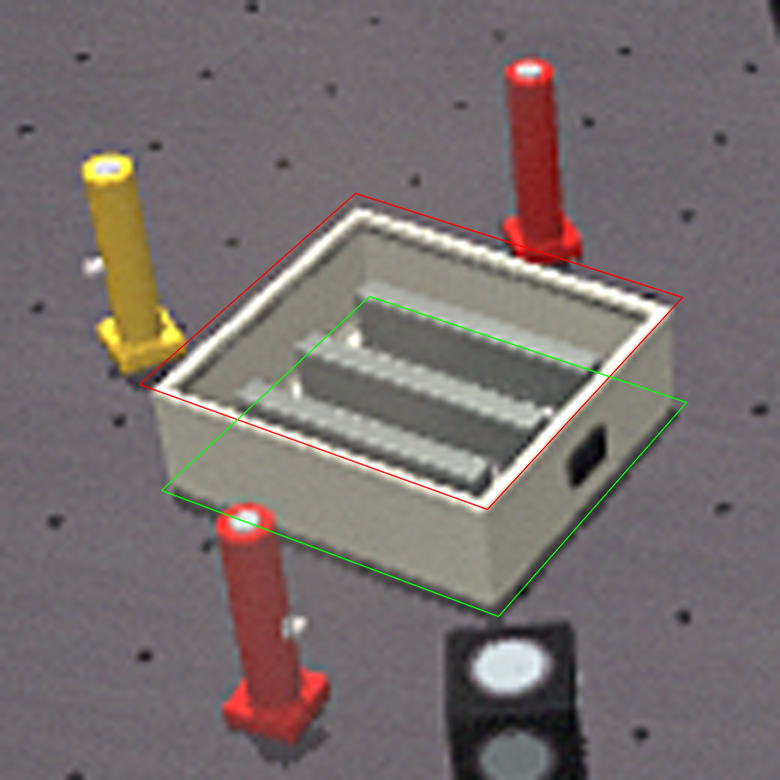

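View pics/n2.png

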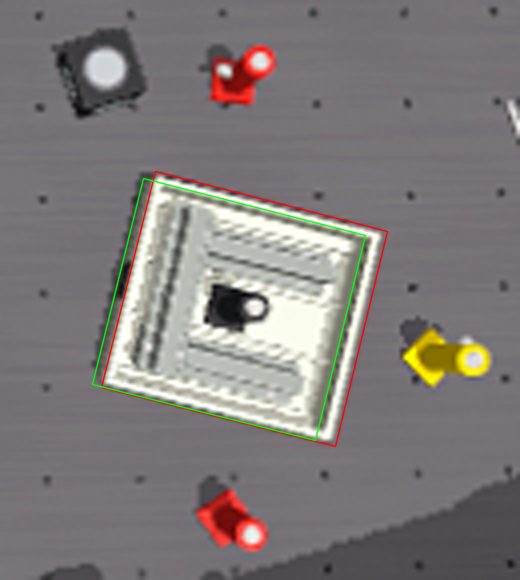

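Emit:
send_rows(
  rows="-0.0006 0.02 0 0 0 0.05;-0.0004 0.035 0 0 0 0.0595;-0.0004 0.035 0 0 0 0.0595;-0.0004 0.035 0 0 0 0.0595;-0.0004 0.035 0 0 0 0.0595;-0.0004 0.035 0 0 0 0.0595;-0.0004 0.035 0 0 0 0.0595;-0.0004 0.035 0 0 0 0.0595;-0.0004 0.035 0 0 0 0.0595;-0.0004 0.035 0 0 0 0.0595;-0.0004 0.035 0 0 0 0.0595;-0.0004 0.035 0 0 0 0.0595;-0.0004 0.035 0 0 0 0.0595;-0.0003 0.0 0 0 0 0;0 0 -0.04 0 0 0;0 0 -0.04 0 0 0;0 0 -0.04 0 0 0;0 0 -0.03 0 0 0;0 0 0 0 0 0;0 0 0 0 0 0",
  grip=0.05,
)

```text
clock: 21.25
tcp_pos: [0.5008, 0.3393, 0.08]
orientation: [-1.404, 0.837, -0.836]
contact_force: [1.2, 0.4, 0.8]
grip_width: 0.05
```

```bash
python3 - <<'E'
from look import *
o=r.get_obs();st(o)
f=look("scene",11);crop(f,330,120,140,120,5,"pics/o1.png")
E
```

```text
t 21.25 tcp [0.5008 0.3393 0.08  ] jawyaw 0.496 fingers [-5.e-04 -4.e-04 -1.e+00] F [1.2 0.4 0.8] M [0.02 0.01 0.01] w 0.05 q [-0.247  0.619 -0.611  1.815  0.457  0.853 -0.583]
```

View pics/o1.png

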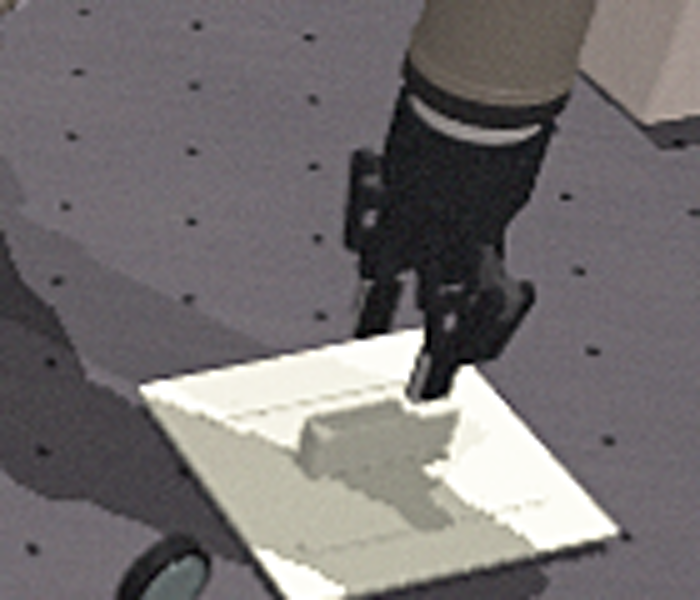

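Emit:
send_rows(
  rows="0 0 -0.02 0 0 0.004;0 0 -0.02 0 0 0;0 0 -0.012 0 0 0;0 0 -0.006 0 0 0;0 0 -0.002 0 0 0;0 0 0 0 0 0;0 0 0 0 0 0",
)

```text
clock: 22.0
tcp_pos: [0.5008, 0.3403, 0.0205]
orientation: [-1.404, 0.832, -0.833]
contact_force: [-0.4, -0.0, 0.4]
grip_width: 0.0501
```

Emit:
send_rows(
  rows="0 0 0 0 0 0;0 0 0 0 0 0;0 0 0 0 0 0;0 0 0 0 0 0;0 0 0 0 0 0;0 0 0 0 0 0;0 0 0 0 0 0",
  grip=0.0,
  grip_force=90,
)

```text
clock: 22.7
tcp_pos: [0.5006, 0.3401, 0.0202]
orientation: [-1.405, 0.832, -0.833]
contact_force: [-2.0, -2.0, 6.4]
grip_width: 0.0186
```

```bash
python3 - <<'E'
from look import *
o=r.get_obs();st(o)
E
```

```text
t 22.7 tcp [0.5006 0.3401 0.0202] jawyaw 0.5009 fingers [ 6.e-04  2.e-04 -1.e+00] F [-2.  -2.   6.4] M [-0.27  0.21  0.01] w 0.0186 q [-0.285  0.698 -0.562  1.84   0.524  0.755 -0.632]
```

Emit:
send_rows(
  rows="0 0 0.005 0 0 0;0 0 0.01 0 0 0;0 0 0.02 0 0 0;0 0 0.03 0 0 0;0 0 0.03 0 0 0;0 0 0.03 0 0 0;0 0 0.03 0 0 0;0 0 0.02 0 0 0;0 0 0.005 0 0 0;0 0 0 0 0 0",
)

```text
clock: 23.7
tcp_pos: [0.5005, 0.3399, 0.2002]
orientation: [-1.404, 0.832, -0.833]
contact_force: [0.1, 0.6, -2.6]
grip_width: 0.0185
```

```bash
python3 - <<'E'
from look import *
o=r.get_obs();st(o);p=o["tcp_pos"]
f=look("scene",12);z=p[2]-.0202
crop(f,310,60,160,160,4,"pics/p1.png",[(box(*p[:2],.5,.182,.198,z+.014),(0,0,255))])
E
```

```text
t 23.7 tcp [0.5005 0.3399 0.2002] jawyaw 0.5009 fingers [ 1.1e-03  4.0e-04 -1.0e+00] F [ 0.1  0.6 -2.6] M [ 0.01 -0.01 -0.04] w 0.0185 q [-0.188  0.479 -0.685  1.726  0.342  1.058 -0.487]
```

View pics/p1.png

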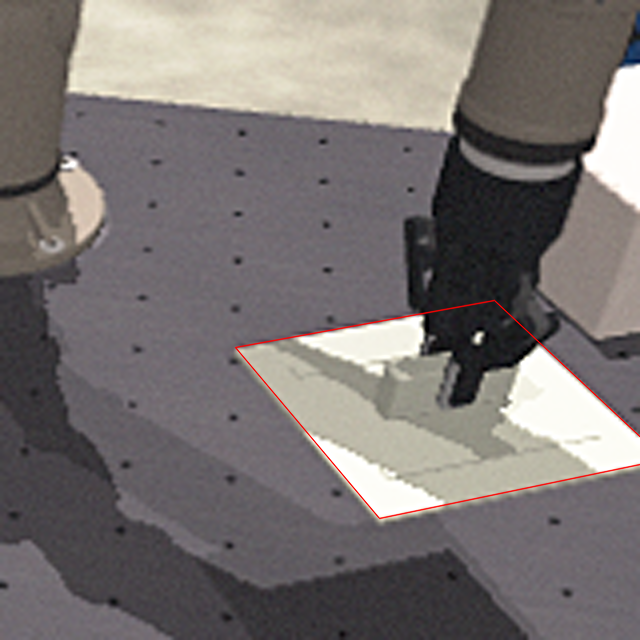

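Emit:
send_rows(
  rows="0.0003 -0.015 0 0 0 -0.02;0.0003 -0.025 0 0 0 -0.035;0.0003 -0.035 0 0 0 -0.0417;0.0003 -0.035 0 0 0 -0.0417;0.0003 -0.035 0 0 0 -0.0417;0.0003 -0.035 0 0 0 -0.0417;0.0003 -0.035 0 0 0 -0.0417;0.0003 -0.035 0 0 0 -0.0417;0.0003 -0.035 0 0 0 -0.0417;0.0003 -0.035 0 0 0 -0.0417;0.0003 -0.035 0 0 0 -0.0417;0.0003 -0.035 0 0 0 -0.0417;0.0003 -0.035 0 0 0 -0.0417;0.0003 -0.035 0 0 0 -0.0417;0.0003 -0.035 0 0 0 -0.0417;0.0003 -0.035 0 0 0 -0.0417;0.0003 -0.035 0 0 0 -0.0417;0.0002 -0.035 0 0 0 -0.0417;0.0001 -0.035 0 0 0 -0.0417;0 -0.02 0 0 0 -0.0037",
)

```text
clock: 25.75
tcp_pos: [0.5032, -0.3189, 0.1981]
orientation: [-1.071, 1.409, -1.406]
contact_force: [-0.4, -0.0, -2.7]
grip_width: 0.0186
```

Emit:
send_rows(
  rows="0 -0.0048 0 0 0 0;0 0 -0.01 0 0 0;0 0 -0.02 0 0 0;0 0 -0.02 0 0 0;0 0 -0.01 0 0 0;0 0 0 0 0 0;0 0 0 0 0 0",
)

```text
clock: 26.45
tcp_pos: [0.5062, -0.319, 0.1399]
orientation: [-1.071, 1.402, -1.402]
contact_force: [0.3, -0.1, -1.5]
grip_width: 0.0187
```

```bash
python3 - <<'E'
from look import *
o=r.get_obs();st(o);p=o["tcp_pos"]
f=look("scene",13);z=p[2]-.0202
crop(f,115,70,130,150,4.6,"pics/q1.png",[(box(*p[:2],-.265,.182,.198,z+.014),(0,0,255)),(box(.506,-.3197,-.265,.174,.19,.062),(0,255,0))])
E
```

```text
t 26.45 tcp [ 0.5062 -0.319   0.1399] jawyaw -0.2652 fingers [ 3.e-04  4.e-04 -1.e+00] F [ 0.3 -0.1 -1.5] M [0.03 0.02 0.01] w 0.0187 q [ 0.695  0.471 -0.31   1.811  0.179  0.887  0.038]
```

View pics/q1.png

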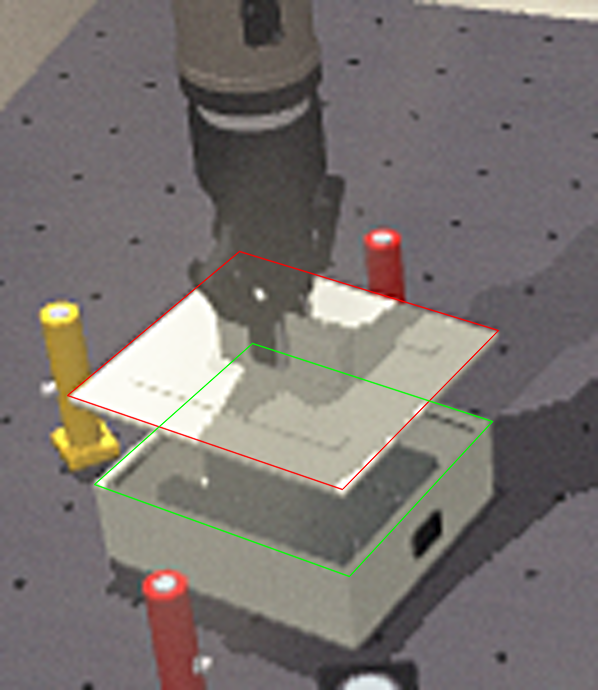

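Emit:
send_rows(
  rows="0 -0.0006 -0.015 0 0 0;0 0 -0.015 0 0 0;0 0 -0.012 0 0 0;0 0 -0.008 0 0 0;0 0 -0.004 0 0 0;0 0 0 0 0 0;0 0 0 0 0 0",
)

```text
clock: 27.2
tcp_pos: [0.5061, -0.3206, 0.0859]
orientation: [-1.071, 1.402, -1.403]
contact_force: [0.5, 0.0, -2.0]
grip_width: 0.0189
```

```bash
python3 - <<'E'
from look import *
o=r.get_obs();st(o);p=o["tcp_pos"]
f=look("scene",14);z=p[2]-.0202
crop(f,125,120,105,90,7,"pics/q2.png",[(box(*p[:2],-.265,.182,.198,z+.014),(0,0,255)),(box(.506,-.3197,-.265,.174,.19,.062),(0,255,0)),(box(.506,-.3197,-.265,.174,.19,.0),(0,255,0))])
crop(f,125,120,105,90,7,"pics/q3.png")
E
```

```text
t 27.2 tcp [ 0.5061 -0.3206  0.0859] jawyaw -0.2667 fingers [ 6.e-04 -2.e-04 -1.e+00] F [ 0.5  0.  -2. ] M [-0.01 -0.04 -0.03] w 0.0189 q [ 0.682  0.541 -0.292  1.844  0.211  0.786  0.013]
```

View pics/q2.png

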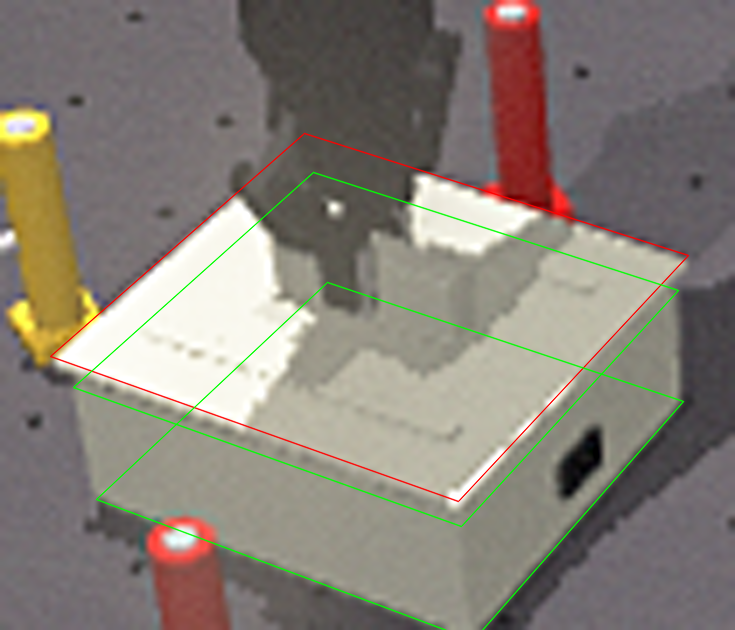

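View pics/q3.png

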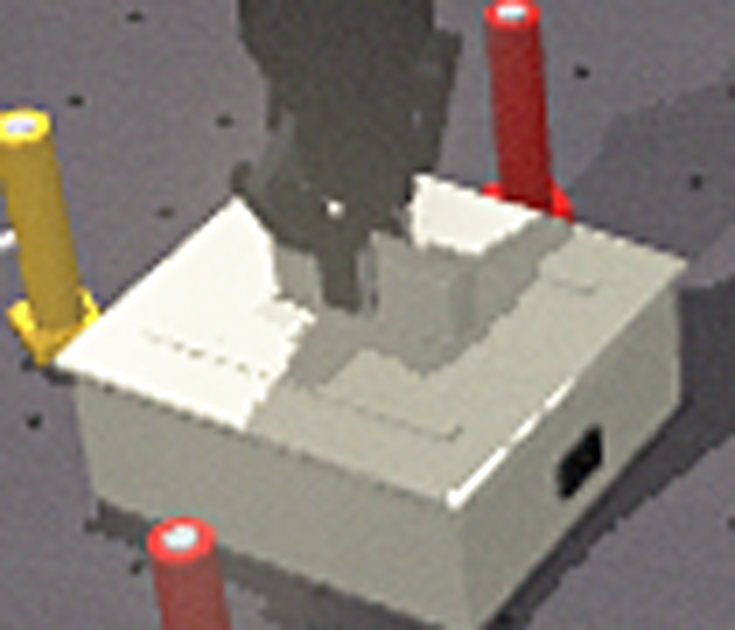

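Emit:
send_rows(
  rows="0 0.0005 -0.002 0 0 0;0 0 -0.002 0 0 0;0 0 -0.002 0 0 0;0 0 0 0 0 0",
)

```text
clock: 27.65
tcp_pos: [0.5055, -0.3199, 0.0793]
orientation: [-1.071, 1.403, -1.402]
contact_force: [0.5, -0.3, -2.5]
grip_width: 0.0183
```

Emit:
send_rows(
  rows="0 0 -0.0015 0 0 0;0 0 -0.0015 0 0 0;0 0 0 0 0 0;0 0 0 0 0 0",
)

```text
clock: 28.05
tcp_pos: [0.5057, -0.32, 0.0765]
orientation: [-1.071, 1.403, -1.403]
contact_force: [0.9, -0.2, -2.1]
grip_width: 0.0189
```

Emit:
send_rows(
  rows="0 0 -0.001 0 0 0;0 0 -0.001 0 0 0;0 0 0 0 0 0;0 0 0 0 0 0",
)

```text
clock: 28.45
tcp_pos: [0.5057, -0.32, 0.0745]
orientation: [-1.071, 1.403, -1.403]
contact_force: [-0.3, 0.4, -2.1]
grip_width: 0.0185
```

No contact force, so there's no jamming and it's nearly seated.

Emit:
send_rows(
  rows="0 0 -0.0006 0 0 0;0 0 -0.0006 0 0 0;0 0 0 0 0 0;0 0 0 0 0 0",
)

```text
clock: 28.85
tcp_pos: [0.5058, -0.3201, 0.0743]
orientation: [-1.071, 1.403, -1.403]
contact_force: [-2.6, 1.8, 5.0]
grip_width: 0.0186
```

```bash
python3 - <<'E'
from look import *
st(r.get_obs())
E
```

```text
t 28.85 tcp [ 0.5058 -0.3201  0.0743] jawyaw -0.2667 fingers [ 2.e-04 -4.e-04 -1.e+00] F [-2.6  1.8  5. ] M [ 0.3   0.62 -0.04] w 0.0186 q [ 0.677  0.557 -0.287  1.851  0.219  0.764  0.006]
```

Emit:
send_rows(
  rows="0 0 0 0 0 0;0 0 0 0 0 0;0 0 0 0 0 0;0 0 0 0 0 0;0 0 0 0 0 0;0 0 0 0 0 0",
  grip=0.045,
)

```text
clock: 29.45
tcp_pos: [0.5058, -0.32, 0.0734]
orientation: [-1.071, 1.403, -1.403]
contact_force: [0.4, 0.7, -0.3]
grip_width: 0.0451
```

Emit:
send_rows(
  rows="0 0 0.01 0 0 0;0 0 0.02 0 0 0;0 0 0.03 0 0 0;0 0 0.04 0 0 0;0 0 0.04 0 0 0;0 0 0.02 0 0 0;0 0.03 0 0 0 0;0 0.045 0 0 0 0;0 0.045 0 0 0 0;0 0.045 0 0 0 0;0 0.045 0 0 0 0;0 0.03 0 0 0 0;0 0 0 0 0 0",
)

```text
clock: 30.75
tcp_pos: [0.5059, -0.0745, 0.2346]
orientation: [-1.073, 1.397, -1.396]
contact_force: [0.3, 0.4, 0.5]
grip_width: 0.0452
```

```bash
python3 - <<'E'
from look import *
from m import refine
st(r.get_obs())
f=look("scene",15);c=[.506,-.3197,-.265]
crop(f,125,130,105,85,7,"pics/r1.png",[(box(*c,.182,.198,.068),(0,0,255))])
crop(f,125,130,105,85,7,"pics/r2.png")
print(refine([f],.182,.198,.068,c))
g=look("top",15);crop(g,180,120,210,160,3.7,"pics/r3.png")
E
```

```text
t 30.75 tcp [ 0.5059 -0.0745  0.2346] jawyaw -0.2585 fingers [ 0.0015  0.0014 -1.    ] F [0.3 0.4 0.5] M [-0.   -0.04  0.06] w 0.0452 q [ 0.423  0.239 -0.461  1.913  0.123  1.015 -0.35 ]
(array([ 0.50912799, -0.3187123 , -0.26752856]), np.float64(0.10719620014106943), 100)
```

View pics/r1.png

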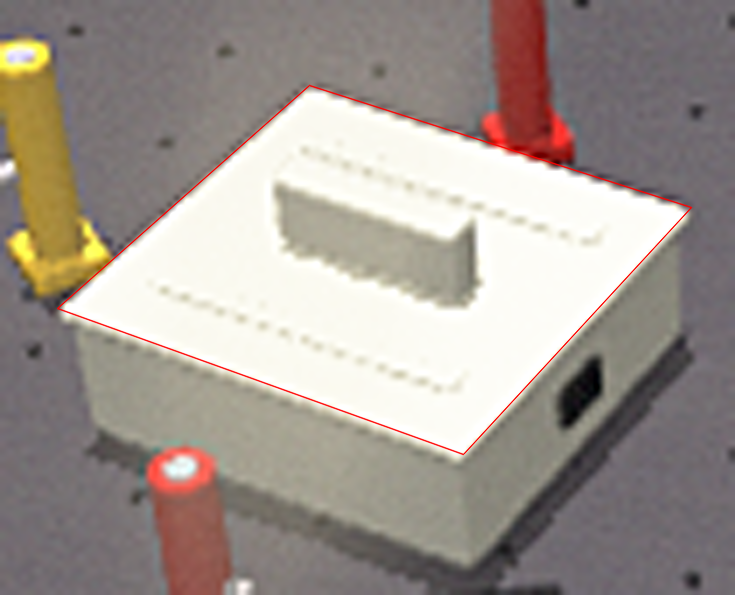

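View pics/r2.png

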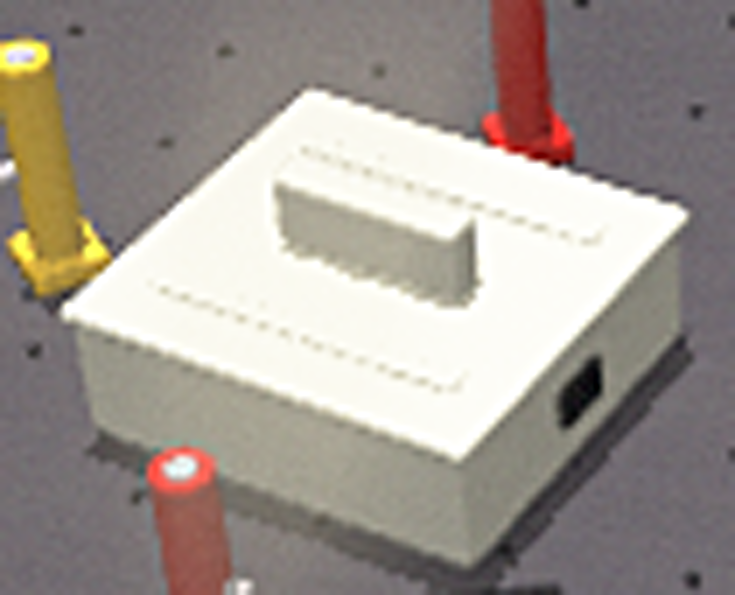

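View pics/r3.png

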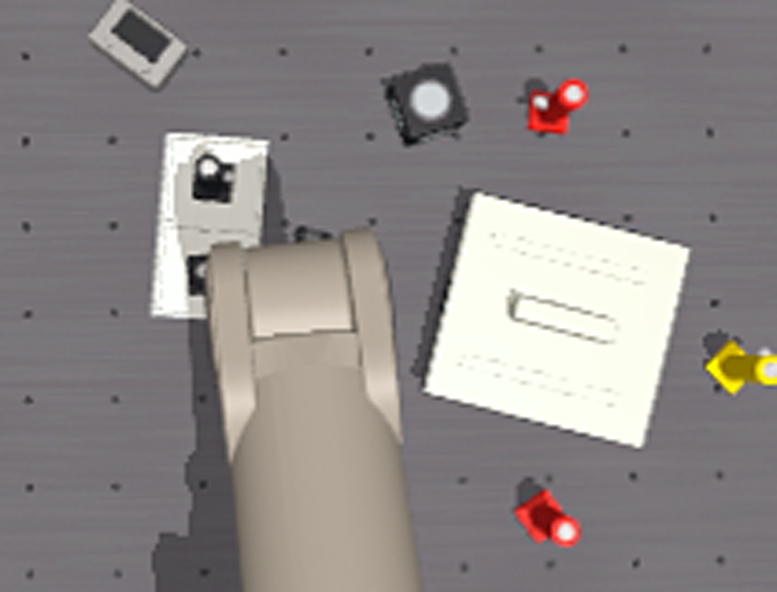

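```bash
python3 - <<'E'
from look import *
from m import refine
f=pickle.load(open("scene15.pkl","rb"));g=pickle.load(open("top15.pkl","rb"));g0=pickle.load(open("top10.pkl","rb"));f0=pickle.load(open("scene10.pkl","rb"))
for z in(.062,.065,.068,.071):print(z,refine([f],.182,.198,z,[.506,-.3197,-.265]),refine([g],.182,.198,z,[.5044,-.3175,-.265]))
print(refine([f0],.174,.19,.062,[.506,-.3197,-.265]))
# corner heights with xy fixed from top cam edges: compare side gaps via column profile
from scipy.optimize import least_squares
C=(np.array([(308,88),(63,312),(462,460),(689,213)])/7)+[125,130]-.5
b=box(.506,-.3197,-.265,.182,.198,.068)
for c,P in zip(C,b):
    zz=[(np.hypot(*(proj(f,[P[0],P[1],z])[0]-c)),z) for z in np.arange(.05,.09,.0005)];print(min(zz))
E
```

```text
0.062 (array([ 0.50210997, -0.32150671, -0.26613225]), np.float64(0.20853267021953836), 100) (array([ 0.50650444, -0.31710812, -0.26936392]), np.float64(0.18390676508355824), 100)
0.065 (array([ 0.50553003, -0.32006251, -0.26701569]), np.float64(0.15175712244851217), 100) (array([ 0.50649621, -0.31637815, -0.26787226]), np.float64(0.15939764088297073), 100)
0.068 (array([ 0.50912799, -0.3187123 , -0.26752856]), np.float64(0.10719620014106943), 100) (array([ 0.50659024, -0.31575766, -0.26800634]), np.float64(0.1897765238561353), 100)
0.071 (array([ 0.5127384 , -0.31725662, -0.26784358]), np.float64(0.09237310094838377), 100) (array([ 0.50648319, -0.31532783, -0.26823812]), np.float64(0.1506357458790961), 100)
(array([ 0.50704509, -0.32006536, -0.26454509]), np.float64(0.38045307834656705), 100)
(np.float64(0.23500177208858114), np.float64(0.06650000000000002))
(np.float64(0.713980993506015), np.float64(0.06550000000000002))
(np.float64(0.1954353191099461), np.float64(0.06450000000000002))
(np.float64(0.2664153696455748), np.float64(0.06500000000000002))
```

The corner heights agree to about ±1 mm and none is high. As a direct check, I'll touch the handle top gently with the shut fingers. It should be at z = 0.102 if the lid is seated.

Emit:
send_rows(
  rows="0 -0.03 0 0 0 0;0 -0.045 0 0 0 0;0 -0.045 0 0 0 0;0 -0.045 0 0 0 0;0 -0.045 0 0 0 0;0 -0.03 0 0 0 0;0 0 -0.03 0 0 0;0 0 -0.03 0 0 0;0 0 -0.03 0 0 0;0 0 -0.02 0 0 0;0 0 -0.01 0 0 0;0 0 0 0 0 0;0 0 0 0 0 0",
  grip=0.0,
  grip_force=20,
)

```text
clock: 32.15
tcp_pos: [0.5061, -0.3211, 0.1143]
orientation: [-1.07, 1.402, -1.405]
contact_force: [0.2, 0.2, -0.1]
grip_width: 0.0003
```

Emit:
send_rows(
  rows="0 0 -0.003 0 0 0;0 0 -0.003 0 0 0;0 0 -0.002 0 0 0;0 0 -0.001 0 0 0;0 0 0 0 0 0;0 0 0 0 0 0",
)

```text
clock: 32.75
tcp_pos: [0.5058, -0.32, 0.1045]
orientation: [-1.071, 1.403, -1.403]
contact_force: [0.0, -0.1, -0.0]
grip_width: -0.0001
```

Emit:
send_rows(
  rows="0 0 -0.001 0 0 0;0 0 -0.001 0 0 0;0 0 0 0 0 0;0 0 0 0 0 0",
)

```text
clock: 33.15
tcp_pos: [0.5057, -0.32, 0.1023]
orientation: [-1.071, 1.403, -1.403]
contact_force: [-0.7, 0.2, 0.3]
grip_width: -0.0
```

Emit:
send_rows(
  rows="0 0 -0.0007 0 0 0;0 0 -0.0007 0 0 0;0 0 0 0 0 0;0 0 0 0 0 0",
)

```text
clock: 33.55
tcp_pos: [0.5059, -0.3201, 0.1021]
orientation: [-1.071, 1.403, -1.403]
contact_force: [-2.9, 1.3, 8.5]
grip_width: -0.0002
```

Contact came at z = 0.102 with 8.5 N, so the lid is fully seated. I'll retreat, check the bystanders and hand in.

Emit:
send_rows(
  rows="0 0 0.01 0 0 0;0 0 0.03 0 0 0;0 0 0.04 0 0 0;0 0 0.04 0 0 0;0 0 0.03 0 0 0;0 0.03 0 0 0 0;0 0.03 0 0 0 0;0 0.03 0 0 0 0;0 0.03 0 0 0 0;0 0.02 0 0 0 0;0 0 0 0 0 0;0 0 0 0 0 0;0 0 0 0 0 0",
)

```text
clock: 34.85
tcp_pos: [0.5056, -0.1815, 0.2511]
orientation: [-1.07, 1.404, -1.405]
contact_force: [-0.0, 0.1, 0.3]
grip_width: -0.0002
```

```bash
python3 - <<'E'
from look import *
st(r.get_obs())
f=look("scene",16);cv2.imwrite("pics/z1.png",cv2.resize(f["pixels"][100:300,100:420,::-1],None,fx=2.5,fy=2.5,interpolation=cv2.INTER_CUBIC))
E
```

```text
t 34.85 tcp [ 0.5056 -0.1815  0.2511] jawyaw -0.2684 fingers [ 1.e-04 -6.e-04 -1.e+00] F [-0.   0.1  0.3] M [ 0.02 -0.05  0.03] w -0.0002 q [ 0.562  0.259 -0.397  1.841  0.114  1.063 -0.147]
```

View pics/z1.png

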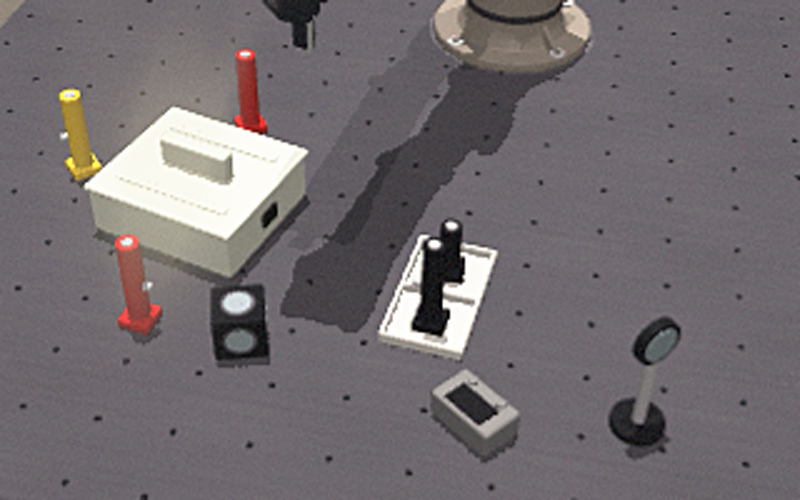

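The picture shows the lid on the case at (200,185). Both post holders stand upright in the tray, the tall one at (432,290) and the short one at (452,250). The bystanders are where they started.

```bash
python3 - <<'E'
from bench import r
print(r.hand_in())
E
```

```text
the job is handed in; nothing more can be done
None
```

I finished the job in the order you asked and handed it in at about 35 s of the 72 s limit. The hand-in gives no verdict.

- **Post holder:** it stands upright in the free cell of the tray. Contact force began at the expected height, and it is upright in the final picture.
- **Rail:** it lies foot down along the middle lane. It touched down at the expected height, and pictures taken before the lid went on show all three rails flat and parallel.
- **Lid:** it went on without jamming and met the rim within 0.1 mm of the expected height. A gentle touch on the handle, about 8.5 N, met it at z = 0.102 m, the seated value. The four corners came out within about ±1 mm of each other in the image.
- **Surroundings:** the short post holder, cube, meter, lens mount and look-alikes look unmoved in the last picture; I did not measure their positions.

**Disagreements:** the two cameras differed by about 2–5 mm. I mostly used the scene camera, because the positions it gave matched where the gripper was. In the last lid check, the image fit put the lid about 3 mm off in x, or equally about 3 mm low. That is within camera error, and the contact heights decided it.

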